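# Cap the laser port and hold the interlock reset

## Robot

A 6-joint arm with a two-finger parallel gripper is mounted at the origin on the work surface. World frame = base frame: x ahead of the robot, y to its left, z up, the work surface at z = 0. Lengths are in m, angles in rad, forces in N, time in s.
With the tool pointing down it reaches from about 0.225 to 0.875 m from the base axis. Payload 3.4 kg.
Tool frame: the origin (TCP) lies between the finger pads; the fingertips stand 25 mm ahead of it and the grasp point (between the pads) lies 6 mm ahead of it (manip.tips_ahead is the distance from the TCP to the fingertips, in m); z points along the fingers, x is the direction in which the jaws open and shut, and the axes are right-handed (so a half turn about z gives the same grasp; the last joint's range is limited). The gripper opens to 85 mm and grips with 20 to 120 N. Pads are 22 mm wide; open, the fingers measure 114 mm over their backs; the gripper's body (76 mm by 85 mm) begins 54 mm behind the grasp point. The pads swing forward as they close: fully open they stand 13 mm farther back than shut.
Start: joints at [-1.454, 0.276, 1.505, -0, 1.361, -0.121], TCP at [0.135, -0.559, 0.256] pointing down, gripper open.
Joint ranges: [-2.89, 2.89], [-0.75, 2.08], [0.22, 2.7], [-1.18, 4.32], [0.11, 2.71], [-2.7, 2.7]. Speed limits (rad/s): [2.57, 2.57, 3.14, 3.14, 3.14, 3.14].

## Interface

Orientations are given as a unit quaternion [w, x, y, z].
In Python, from rig import manip gives the robot as it stands. The module is installed in compiled form; this text tells all that it offers.
- The arm moves only by the tool send_rows, never from a script. Its argument "plan" is a list of rows, each an object with "linear": the shift along the tool's x, y, z in m, a list of three; "delta_rot": the turn, a rotation vector about the tool's x, y, z in degrees, a list of three; "fingers": the finger opening in m, from 0 to 0.0854. A call has 1 to 12 rows; each row shifts and turns the pose as measured when the row begins, along the tool's axes as they then stand; what a row does not reach is not made up. A row lasts 1/12 s, in which the tool goes at most 41.7 mm and 7.16 degrees, less where a joint would pass 70% of its speed; a pose out of reach is approached as far as the arm can. A call with a gripper value outside its range is refused whole. The fingers move at their own pace and stop on an object; "force" is the grip in N (left out, the last holds). Time passes only in rows, so rows that do not move let the fingers close. It gives the time, the measured TCP pose, the force and the opening at its end, in the units of the state.
- manip.get_state(): the state, without advancing time (a new reading comes with each control period).
- manip.get_image(name): name is "scene" or "top" or "wrist"; returns the picture (400x640x3 uint8, red, green, blue); there is no depth.
- manip.camera_info(name): a dict with "K" (3x3 intrinsics, pixels), "rvec" (rotation vector, rad) and "tvec" (3), from world to camera coordinates, as OpenCV has them. Camera axes: x right, y down, z forward; pixel columns grow to the right and rows downward; lengths in m; the calibration is good to about 2 mm. A picture is of the moment at which its call begins: read the wrist's pose just before it. camera_info takes no time and is no camera call; for the wrist camera it gives the pose at the moment of the call.
- manip.sign_off(): hands the job in, once; it reports no verdict.
Trained networks look in the newest picture that a camera, given by its name, has taken for a name from the list of things; names that differ only in an ending like _2 or _b are one class to them, and where a whole thing is asked for, a point or a joint stands for the part that bears it (a point fixed in the world has none). Each returns a list of dicts, best first, with "p" (0 to 1); they miss things now and then, are a little off and sometimes report something else, mostly with a low value. They report only what shows in the picture. A call takes as long as a camera call. They do not tell look-alikes from the thing itself.
- manip.find_in(thing, camera): "extent" ([left, top, right, bottom] in pixels, round what is visible of it).
- manip.masks_of(thing, camera): "pixels" (400x640 bool, what is visible of it) and "extent" ([left, top, right, bottom] in pixels, round what is visible of it).
The state is a dict: "clock": time; "qpos": joint angles; "qd": joint speeds; "effort": joint torques, N m; "position": TCP position; "ee_rot": TCP orientation; "contact_force": force on the tool from outside, world axes, zero at the start; "moment": the same for the moment, N m; "width": finger opening in m.
Only numpy, scipy, OpenCV 4.12 (cv2) and the standard library are available. Lean on these libraries where they do the work, as an engineer would, in place of code of your own. Each camera call takes 0.05 s, during which the arm holds its last target. There are 200 camera calls.

## Task

Push the black beam-trap cap down over the open upright port of the fold-mirror block until its rim sits fully home on the flange, and let go of it. Then draw the reset stylus, the slimmest of the three tools, out of the driver rack, reach its tip through the small round aperture in the top of the interlock box and press the recessed reset button fully down: finish while holding it there, the stylus still in your grip and the button held down. Never press the reset while the port is uncovered, and leave the other drivers and the rest of the bench things where they are.

Things in the scene. Friction and masses are not known exactly. Their poses are not given: they have to be found in the camera images.
- trap_mid (a point): Beam trap: a black round cap, 42 mm outer diameter and 62 mm tall, with ribs round its upper part, closed at the top and open at the bottom, loose, about 0.14 kg, standing upright, open end down, on the table. Its bore is 31 mm in diameter and 56 mm deep from the open end. This point is its centre, on the axis, 31 mm above the rim of the open end; z points to the closed end.
- trap_rim (a point): The centre of the beam trap's open end, in the plane of its rim.
- fold_block: Fold-mirror block, fixed to the table: a black 56 mm cube on a steel pedestal with a 66 mm round foot; a short collimator tube sticks out of its side to 75 mm along +x and two adjuster knobs to 56 mm along -x, both below the top of the cube. On top it carries a 48 mm round flange and from it, upright, the port: a plain aluminium spigot 28 mm in diameter and 30 mm tall with a 3 mm chamfer at its top. Origin on the table under the port's axis, z up.
- port_seat (a point): The centre of the flange's upper face at the foot of the spigot, 105 mm above the table: the trap's rim rests at this height when it is home.
- port_top (a point): The centre of the spigot's top, 135 mm above the table.
- interlock: Interlock box, fixed: a grey enclosure with a bare aluminium top panel, 150 mm along its x, 120 mm along its y, 65 mm tall. On the panel, at 35 mm along +x, a mushroom stop (y -30 mm, 32 mm across, rising 24 mm above the panel) and a key switch (y +30 mm, rising 29 mm); on the other half only the round aperture. Origin at the centre of its underside on the table, z up.
- aperture (a point): The centre of the round aperture, 11 mm in diameter, in the box's 4 mm thick top panel, at the panel's upper face (65 mm above the table); it lies 35 mm along -x from the middle of the panel, in a dark flat ring. The reset button lies under it.
- reset_top (a point): The centre of the top of the recessed reset button (15 mm across, white), 15 mm below the panel's upper face when it is up. It moves straight down with the button.
- reset (a joint): The reset button's travel in m: 0 up, 0.006 fully down on its stop. A spring returns it: about 2 N to start it, about 5.5 N at the stop.
- rack: Driver rack, fixed: a black block 180 mm along its x, 46 mm along its y and 75 mm tall on a thin 190 x 60 mm foot, with three holes 8 mm in diameter and 70 mm deep in a row along its x at -60, 0 and +60 mm. Three tools stand upright in them, the shoulders of their handles resting on the top. Origin at the centre of its underside, z up.
- stylus_mid (a point): Reset stylus: a slim straight grey handle, 14 mm in diameter and 80 mm long, the thinnest handle in the rack, with a steel rod 5 mm in diameter that reaches 65.5 mm below the handle's shoulder and ends in a round tip; loose, about 0.045 kg, in any of the three holes. This point is the middle of the handle, on the axis, 40 mm above its shoulder; z points from the tip to the handle's end.
- stylus_tip (a point): The end of the stylus's round tip, 105.5 mm below the middle of its handle.
- driver0: Ball driver with a thick, bulging grey handle, 29 mm across and 88 mm long, standing in the rack: a bystander. Origin at the shoulder of the handle.
- driver1: Ball driver with a bulging grey handle, 25 mm across and 80 mm long, standing in the rack: a bystander. Origin at the shoulder of the handle.
- wash_bottle: White bottle, 64 mm across, 150 mm tall: a bystander. Origin at the centre of its underside.
- tape_roll: Roll of white tape lying flat, 72 mm across, 22 mm tall: a bystander. Origin at the centre of its underside.
- objective: Steel microscope objective standing on its thread, 29 mm across, 46 mm tall: a bystander. Origin at the centre of its underside.
- mirror_mount: Square mirror mount on a post with a round foot, 103 mm tall, 50 mm wide: a bystander. Origin at the centre of its underside.
- clamp_fork: Steel clamping fork lying flat, 70 x 36 mm, 24 mm tall: a bystander. Origin at the centre of its underside.
There are look-alikes about, which are no part of the job. What is shaped like the part that bears trap_mid but red or turquoise is not meant.

How it is judged:
By the outcome, as a careful person would: the job done as asked, in the order asked, and still so for the second after the job is handed in, while the arm keeps its last pose, push and grip.
It also fails if it takes over 67 s, if anything falls off the work surface, if the arm or the gripper's body presses on something with over 40 N, if the wrist force passes 120 N, or if a joint passes its speed limit or range.

## Working session

There is one attempt and no reset: what is moved stays moved. The work goes in short steps, Python scripts to look and compute and a tool call to move; the robot and the scene stay as the last step left them, time stands still between calls to the robot, and variables do not carry over. Pictures are saved under pics/ and viewed, about 8 in all and at most 12, crops included, and the job is handed in when it is done.

Besides the shell and the picture viewer there is one more tool, called after "Emit:" as name(argument=value, ...), one argument or row to a line, values as JSON. send_rows: Moves the arm, as the interface text tells. Its arguments: {"type":"object","properties":{"plan":{"type":"array","items":{"type":"object","properties":{"linear":{"type":"array","items":{"type":"number"}},"delta_rot":{"type":"array","items":{"type":"number"}},"fingers":{"type":"number"}}}},"force":{"type":"number"}},"required":["plan"]}

```bash
mkdir -p pics
cat > h.py <<'E'
import numpy as np, cv2
from rig import manip
def cam(n):
    c=manip.camera_info(n); return np.array(c["K"],float),cv2.Rodrigues(np.array(c["rvec"],float))[0],np.array(c["tvec"],float).ravel()
def ray(n,uv,z,c=None):
    K,R,t=c or cam(n); d=R.T@np.linalg.inv(K)@[uv[0],uv[1],1]; o=-R.T@t
    return o+d*(z-o[2])/d[2]
def proj(n,P,c=None):
    K,R,t=c or cam(n); p=K@(R@np.asarray(P,float)+t); return p[:2]/p[2]
def save(n,f,box=None,s=1):
    im=manip.get_image(n)[:,:,::-1]
    if box: im=im[box[1]:box[3],box[0]:box[2]]
    cv2.imwrite("pics/"+f,cv2.resize(im,None,fx=s,fy=s,interpolation=cv2.INTER_CUBIC)); return im
E
python3 - <<'E'
from h import *
a=save("top","top0.png"); b=save("scene","sc0.png")
for n in("top","scene"):
    print(n,(-cam(n)[1].T@cam(n)[2]).round(3))
    for t in["trap_mid","fold_block","interlock","aperture","rack","stylus_mid","driver0","driver1"]:
        print(t,[(np.round(d["extent"]).tolist(),round(d["p"],2)) for d in manip.find_in(t,n)[:4]])
print(manip.get_state())
E
```

```text
top [0.351 0.054 1.146]
trap_mid [([236.0, 258.0, 257.0, 275.0], 0.84), ([222.0, 288.0, 243.0, 307.0], 0.62), ([194.0, 268.0, 221.0, 289.0], 0.6)]
fold_block [([346.0, 183.0, 378.0, 234.0], 0.89)]
interlock [([231.0, 167.0, 284.0, 233.0], 0.72)]
aperture [([232.0, 170.0, 285.0, 231.0], 0.93)]
rack [([443.0, 180.0, 476.0, 262.0], 0.92), ([462.0, 236.0, 480.0, 249.0], 0.73)]
stylus_mid [([232.0, 169.0, 286.0, 236.0], 0.74), ([458.0, 239.0, 471.0, 245.0], 0.58)]
driver0 [([462.0, 209.0, 478.0, 224.0], 0.73), ([467.0, 182.0, 483.0, 200.0], 0.71)]
driver1 [([462.0, 209.0, 478.0, 224.0], 0.73), ([467.0, 182.0, 483.0, 200.0], 0.71)]
scene [ 1.097 -0.233  1.105]
trap_mid [([346.0, 136.0, 368.0, 166.0], 0.68), ([340.0, 116.0, 359.0, 142.0], 0.67), ([370.0, 118.0, 389.0, 143.0], 0.53)]
fold_block []
interlock [([345.0, 165.0, 421.0, 243.0], 0.83), ([160.0, 229.0, 206.0, 326.0], 0.65)]
aperture [([344.0, 163.0, 420.0, 240.0], 0.59)]
rack [([159.0, 231.0, 207.0, 323.0], 0.75), ([443.0, 161.0, 475.0, 205.0], 0.32)]
stylus_mid [([159.0, 224.0, 177.0, 245.0], 0.64)]
driver0 [([168.0, 269.0, 186.0, 
[... 282 characters left out ...]
 0.32)]
{'clock': 0.9, 'qpos': array([-1.45400422e+00,  2.75812171e-01,  1.50488318e+00, -2.91873907e-06,
        1.36072016e+00, -1.21044961e-01]), 'qd': array([-1.70496511e-03, -3.81350974e-05,  2.62389157e-03,  2.17710896e-03,
        2.98412906e-04, -2.73292211e-06]), 'effort': array([ 1.06948086e-03, -4.16643405e+01, -2.46100116e+01, -4.18012278e-04,
       -3.36916928e-04, -1.98725047e-06]), 'position': array([ 0.13544184, -0.55884255,  0.25638486]), 'ee_rot': array([ 6.37721420e-05,  7.86003089e-01, -6.18222562e-01,  6.14872574e-05]), 'contact_force': array([-0.06104164,  0.1954799 ,  0.42164298]), 'moment': array([-0.00713868,  0.02757452, -0.02125609]), 'width': 0.08553681121196008}
```

View pics/top0.png

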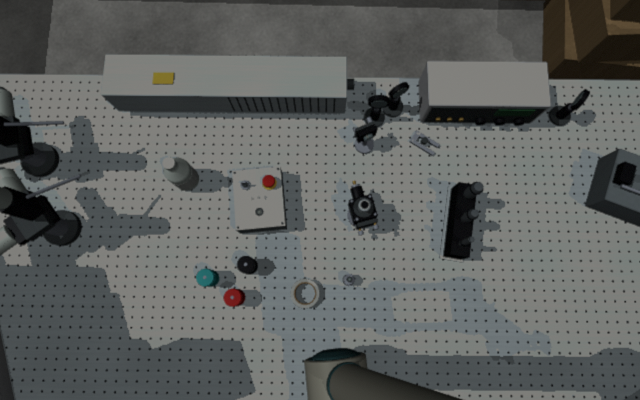

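View pics/sc0.png

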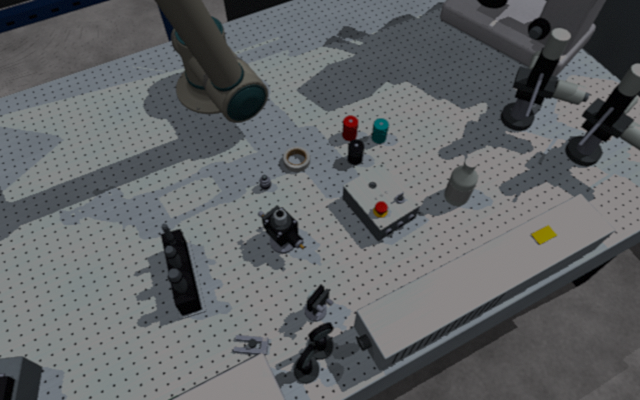

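The top view shows three caps: black (247,265), turquoise (207,278) and red (233,298). The black one is the trap. The fold block's port is at (364,206), the aperture at (260,212), and the rack at (460,220). Its three tools are at (477,188), (472,216) and (466,242); the last has the thinnest handle, so it should be the stylus.

Run:
```python
from h import *
im=manip.get_image("top")[:,:,::-1]
a=cv2.resize(im[160:310,190:300],None,fx=3.6,fy=3.6,interpolation=cv2.INTER_CUBIC);b=cv2.resize(im[170:270,340:490],None,fx=2.6,fy=2.6,interpolation=cv2.INTER_CUBIC)
c=np.zeros((540,790,3),np.uint8);c[:a.shape[0],:a.shape[1]]=a;c[:b.shape[0],400:400+b.shape[1]]=b[:, :390]
cv2.imwrite("pics/crop.png",c)
for n,uv,z in[("trap",(247,264),.062),("port",(364,206),.135),("ap",(259.5,212),.065),("sty",(468,242),.15),("sty",(461,242),.075),("rackTL",(452,184),.075),("rackBR",(470,257),.075)]: print(n,ray("top",uv,z).round(3))
for n,uv,z in[("trap",(356,145),.062),("port",(280,213),.135),("ap",(373,185),.065),("sty",(165,227),.15)]: print(n,ray("scene",uv,z).round(3))
K,R,t=cam("wrist");print("wristcam K",K.round(1),(-R.T@t).round(4),R.round(3))
```

```text
trap [0.427 0.234 0.062]
port [ 0.557 -0.04   0.135]
ap [0.554 0.209 0.065]
sty [ 0.475 -0.269  0.15 ]
sty [ 0.484 -0.277  0.075]
rackTL [ 0.627 -0.262  0.075]
rackBR [ 0.448 -0.296  0.075]
trap [0.431 0.241 0.062]
port [ 0.562 -0.037  0.135]
ap [0.559 0.215 0.065]
sty [ 0.487 -0.272  0.15 ]
wristcam K [[329.8   0.  321.6]
 [  0.  329.8 203.1]
 [  0.    0.    1. ]] [ 0.1997 -0.543   0.3751] [[ 0.235 -0.972 -0.001]
 [-0.939 -0.228  0.257]
 [-0.25  -0.06  -0.966]]
```

View pics/crop.png

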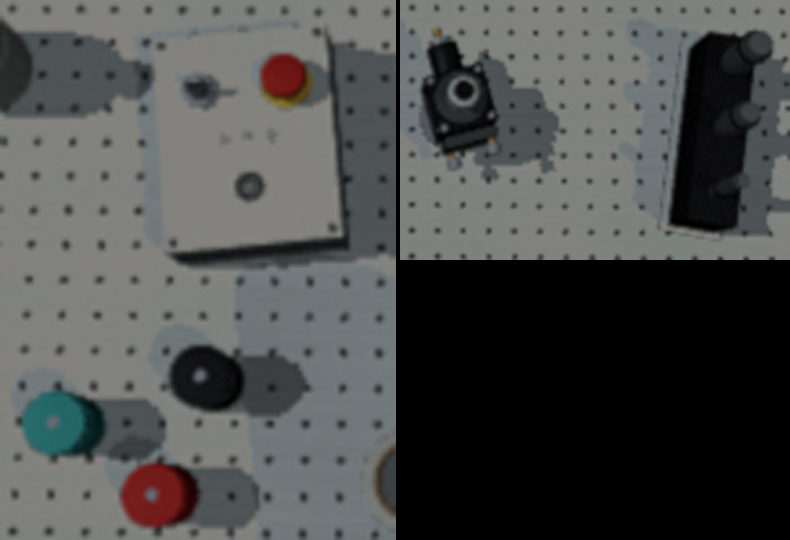

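The crop confirms it: the black cap is the trap, with turquoise to its left and red below it. The lowest tool in the rack has the slimmest handle, so it's the stylus. Next I'll write a row planner and move above the trap.

```bash
cat >> h.py <<'E'
from scipy.spatial.transform import Rotation as Ro
import json
def Rw(yaw): # tool down, jaw axis x at yaw deg
    c,s=np.cos(np.radians(yaw)),np.sin(np.radians(yaw)); return np.array([[c,s,0],[s,-c,0],[0,0,-1.]])
def pose():
    s=manip.get_state(); q=s["ee_rot"]; return s["position"],Ro.from_quat([q[1],q[2],q[3],q[0]]).as_matrix(),s
def yaw(R): return np.degrees(np.arctan2(R[1,0],R[0,0]))
def plan(tgts,f,step=.036,rot=6.4,p=None,R=None):
    if p is None: p,R,_=pose()
    p=p.copy(); rows=[]
    for tp,Rt in tgts:
        tp=np.array(tp,float)
        n=int(max(np.ceil(np.linalg.norm(tp-p)/step),np.ceil(np.degrees(np.linalg.norm(Ro.from_matrix(R.T@Rt).as_rotvec()))/rot),1))
        for k in range(n):
            m=n-k; l=np.round(R.T@((tp-p)/m),4); r=np.round(np.degrees(Ro.from_matrix(R.T@Rt).as_rotvec())/m,1)
            rows.append({"linear":l.tolist(),"delta_rot":r.tolist(),"fingers":f}); p=p+R@l; R=R@Ro.from_rotvec(np.radians(r)).as_matrix()
    for i in range(0,len(rows),12): print(json.dumps(rows[i:i+12]).replace(" ",""))
E
python3 - <<'E'
from h import *
p,R,s=pose();print(p,yaw(R))
plan([((.429,.237,.22),Rw(40))],.0854)
E
```

```text
[ 0.1354363  -0.55888548  0.25634361] -76.37313642096395
[{"linear":[-0.0293,-0.0197,0.0015],"delta_rot":[0.0,-0.0,-4.8],"fingers":0.0854},{"linear":[-0.0276,-0.0221,0.0015],"delta_rot":[0.0,-0.0,-4.9],"fingers":0.0854},{"linear":[-0.0256,-0.0244,0.0015],"delta_rot":[0.0,-0.0,-4.8],"fingers":0.0854},{"linear":[-0.0235,-0.0264,0.0015],"delta_rot":[0.0,-0.0,-4.9],"fingers":0.0854},{"linear":[-0.0211,-0.0283,0.0015],"delta_rot":[0.0,-0.0,-4.8],"fingers":0.0854},{"linear":[-0.0187,-0.03,0.0015],"delta_rot":[0.0,-0.0,-4.9],"fingers":0.0854},{"linear":[-0.0161,-0.0315,0.0015],"delta_rot":[0.0,0.0,-4.8],"fingers":0.0854},{"linear":[-0.0134,-0.0327,0.0015],"delta_rot":[0.0,0.0,-4.9],"fingers":0.0854},{"linear":[-0.0105,-0.0337,0.0015],"delta_rot":[0.0,0.0,-4.8],"fingers":0.0854},{"linear":[-0.0077,-0.0345,0.0015],"delta_rot":[0.0,0.0,-4.9],"fingers":0.0854},{"linear":[-0.0047,-0.035,0.0015],"delta_rot":[0.0,0.0,-4.8],"fingers":0.0854},{"linear":[-0.0017,-0.0353,0.0015],"delta_rot":[0.0,0.0,-4.9],"fingers":0.0854}]
[{"linear":[0.0013,-0.0353,0.0015],"delta_rot":[0.0,0.0,-4.8],"fingers":0.0854
[... 171 characters left out ...]
0.0101,-0.0339,0.0015],"delta_rot":[0.0,0.0,-4.9],"fingers":0.0854},{"linear":[0.0129,-0.0329,0.0015],"delta_rot":[0.0,0.0,-4.8],"fingers":0.0854},{"linear":[0.0157,-0.0317,0.0015],"delta_rot":[0.0,0.0,-4.9],"fingers":0.0854},{"linear":[0.0183,-0.0303,0.0015],"delta_rot":[0.0,0.0,-4.8],"fingers":0.0854},{"linear":[0.0208,-0.0286,0.0015],"delta_rot":[0.0,0.0,-4.9],"fingers":0.0854},{"linear":[0.0231,-0.0267,0.0015],"delta_rot":[0.0,0.0,-4.8],"fingers":0.0854},{"linear":[0.0253,-0.0247,0.0016],"delta_rot":[0.0,0.0,-4.9],"fingers":0.0854},{"linear":[0.0273,-0.0225,0.0015],"delta_rot":[0.0,0.0,-4.8],"fingers":0.0854},{"linear":[0.0291,-0.0201,0.0016],"delta_rot":[0.0,0.0,-4.9],"fingers":0.0854}]
```

Emit:
send_rows(
  plan=[
    {"linear": [-0.029,-0.02,0.0015],"delta_rot": [0,0,-4.8],"fingers": 0.0854},
    {"linear": [-0.028,-0.022,0.0015],"delta_rot": [0,0,-4.9],"fingers": 0.0854},
    {"linear": [-0.026,-0.024,0.0015],"delta_rot": [0,0,-4.8],"fingers": 0.0854},
    {"linear": [-0.0235,-0.0265,0.0015],"delta_rot": [0,0,-4.9],"fingers": 0.0854},
    {"linear": [-0.021,-0.028,0.0015],"delta_rot": [0,0,-4.8],"fingers": 0.0854},
    {"linear": [-0.019,-0.03,0.0015],"delta_rot": [0,0,-4.9],"fingers": 0.0854},
    {"linear": [-0.016,-0.0315,0.0015],"delta_rot": [0,0,-4.8],"fingers": 0.0854},
    {"linear": [-0.0135,-0.033,0.0015],"delta_rot": [0,0,-4.9],"fingers": 0.0854},
    {"linear": [-0.0105,-0.034,0.0015],"delta_rot": [0,0,-4.8],"fingers": 0.0854},
    {"linear": [-0.0075,-0.0345,0.0015],"delta_rot": [0,0,-4.9],"fingers": 0.0854},
    {"linear": [-0.0045,-0.035,0.0015],"delta_rot": [0,0,-4.8],"fingers": 0.0854},
    {"linear": [-0.0015,-0.035,0.0015],"delta_rot": [0,0,-4.9],"fingers": 0.0854},
  ],
)

```text
clock: 1.95
position: [0.2774, -0.1503, 0.2347]
ee_rot: [0.004, 0.99, -0.141, 0.003]
contact_force: [1.3, 0.3, 0.7]
width: 0.0852
```

Emit:
send_rows(
  plan=[
    {"linear": [0.0015,-0.035,0.0015],"delta_rot": [0,0,-4.8],"fingers": 0.0854},
    {"linear": [0.004,-0.035,0.0015],"delta_rot": [0,0,-4.9],"fingers": 0.0854},
    {"linear": [0.007,-0.0345,0.0015],"delta_rot": [0,0,-4.8],"fingers": 0.0854},
    {"linear": [0.01,-0.034,0.0015],"delta_rot": [0,0,-4.9],"fingers": 0.0854},
    {"linear": [0.013,-0.033,0.0015],"delta_rot": [0,0,-4.8],"fingers": 0.0854},
    {"linear": [0.0155,-0.0315,0.0015],"delta_rot": [0,0,-4.9],"fingers": 0.0854},
    {"linear": [0.0185,-0.03,0.0015],"delta_rot": [0,0,-4.8],"fingers": 0.0854},
    {"linear": [0.021,-0.0285,0.0015],"delta_rot": [0,0,-4.9],"fingers": 0.0854},
    {"linear": [0.023,-0.0265,0.0015],"delta_rot": [0,0,-4.8],"fingers": 0.0854},
    {"linear": [0.025,-0.0245,0.0015],"delta_rot": [0,0,-4.9],"fingers": 0.0854},
    {"linear": [0.027,-0.0225,0.0015],"delta_rot": [0,0,-4.8],"fingers": 0.0854},
    {"linear": [0.029,-0.02,0.0015],"delta_rot": [0,0,-4.9],"fingers": 0.0854},
  ],
)

```text
clock: 2.95
position: [0.4022, 0.2766, 0.2169]
ee_rot: [0.01, 0.923, 0.384, 0.007]
contact_force: [1.8, -0.4, 0.6]
width: 0.0856
```

Run:
```python
from h import *
p,R,s=pose();print(s["clock"],p,yaw(R),s["contact_force"])
c=cam("wrist");save("wrist","w1.png")
for d in manip.masks_of("trap_mid","wrist")[:4]:
    m=d["pixels"];v,u=np.nonzero(m);print(d["p"],d["extent"],u.mean(),v.mean())
print(proj("wrist",(.429,.237,.062),c),proj("wrist",p+[0,0,-.006],c))
```

```text
2.95 [0.40218614 0.27662659 0.21686344] 45.164166293606826 [ 1.81321726 -0.35046753  0.55390683]
0.8 [287.5, 195.7, 336.6, 257.2] 312.5736105218498 229.53669919389054
0.76 [336.1, 106.3, 394.0, 160.7] 365.1457641196013 134.01370431893687
0.58 [244.4, 123.2, 297.1, 179.6] 271.397512864494 150.70368782161236
[308.73108666 240.62930636] [318.93985231 275.99005837]
```

View pics/w1.png

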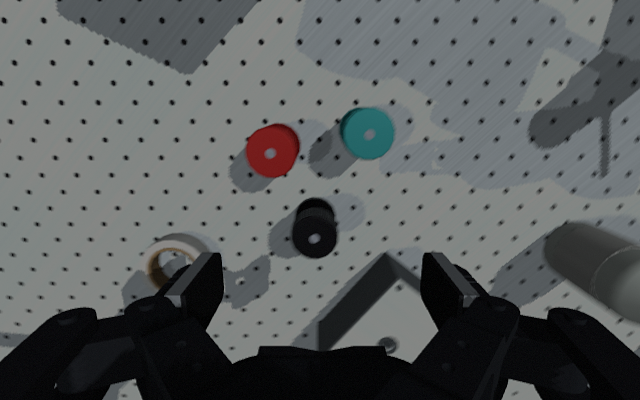

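The wrist view shows the black trap's top face with its centre dot at (314,238). Turquoise is at (368,133) and red at (272,151), both clear of it.

Run:
```python
from h import *
p,R,s=pose();print(s["clock"],p,yaw(R),s["qd"].round(3))
t=ray("wrist",(314.3,238.5),.062);print(t)
plan([((t[0],t[1],.12),Rw(45)),((t[0],t[1],.046),Rw(45))],.075,step=.025)
```

```text
3.05 [0.4038431  0.27940611 0.21656782] 45.19049059123877 [-0.057 -0.045  0.07  -0.059  0.059  0.021]
[0.43283558 0.24537446 0.062     ]
[{"linear":[-0.0009,0.0085,0.0195],"delta_rot":[0.3,-0.1,0.0],"fingers":0.075},{"linear":[-0.0009,0.0086,0.0195],"delta_rot":[0.3,-0.1,0.0],"fingers":0.075},{"linear":[-0.0009,0.0086,0.0194],"delta_rot":[0.2,-0.1,0.1],"fingers":0.075},{"linear":[-0.0008,0.0087,0.0194],"delta_rot":[0.3,-0.1,0.0],"fingers":0.075},{"linear":[-0.0007,0.0089,0.0193],"delta_rot":[0.2,-0.1,0.1],"fingers":0.075},{"linear":[-0.0,-0.0,0.0247],"delta_rot":[0.0,-0.0,-0.0],"fingers":0.075},{"linear":[-0.0,-0.0,0.0247],"delta_rot":[0.0,-0.0,-0.0],"fingers":0.075},{"linear":[-0.0001,-0.0,0.0246],"delta_rot":[0.0,-0.0,-0.0],"fingers":0.075}]
```

Emit:
send_rows(
  plan=[
    {"linear": [0.0,0.009,0.0195],"delta_rot": [0.3,-0.1,0],"fingers": 0.075},
    {"linear": [0.0,0.009,0.0195],"delta_rot": [0.3,-0.1,0],"fingers": 0.075},
    {"linear": [0.0,0.009,0.0195],"delta_rot": [0.2,-0.1,0],"fingers": 0.075},
    {"linear": [0.0,0.009,0.0195],"delta_rot": [0.3,-0.1,0],"fingers": 0.075},
    {"linear": [0.0,0.009,0.0195],"delta_rot": [0.2,-0.1,0],"fingers": 0.075},
    {"linear": [0,0,0],"delta_rot": [0,0,0],"fingers": 0.075},
    {"linear": [0,0,0],"delta_rot": [0,0,0],"fingers": 0.075},
  ],
  force=60,
)

```text
clock: 3.63
position: [0.4384, 0.2466, 0.1181]
ee_rot: [-0.0, 0.923, 0.385, 0.001]
contact_force: [0.5, 0.0, 0.3]
width: 0.075
```

Run:
```python
from h import *
p,R,s=pose();print(s["clock"],p,yaw(R),R[:,2])
c=cam("wrist");im=save("wrist","w2.png")
for d in manip.masks_of("trap_mid","wrist")[:1]: print(d["p"],d["extent"])
g=cv2.cvtColor(im,cv2.COLOR_BGR2GRAY);x0,y0,x1,y1=[int(a) for a in d["extent"]]
# white dot centre on the dark cap top
sub=g[y0+5:y1-5,x0+8:x1-8]; v,u=np.nonzero(sub>sub.min()+60); uv=(u.mean()+x0+8,v.mean()+y0+5);print(uv,len(u))
t=ray("wrist",uv,.062,c);print(t)
plan([((t[0],t[1],.046),Rw(45))],.075,step=.02)
```

```text
3.6333 [0.43841886 0.24659984 0.11811026] 45.25186325784327 [ 0.00246315  0.00121255 -0.99999623]
0.81 [339.8, 14.3, 433.6, 108.2]
(np.float64(388.0298710115411), np.float64(57.84708078750849)) 5892
[0.39701955 0.33542007 0.062     ]
[{"linear":[0.0048,-0.0131,0.0104],"delta_rot":[0.0,-0.0,0.0],"fingers":0.075},{"linear":[0.0048,-0.0131,0.0104],"delta_rot":[0.0,-0.0,0.1],"fingers":0.075},{"linear":[0.0047,-0.0131,0.0104],"delta_rot":[0.0,-0.0,0.0],"fingers":0.075},{"linear":[0.0047,-0.0131,0.0104],"delta_rot":[0.0,-0.1,0.1],"fingers":0.075},{"linear":[0.0047,-0.0131,0.0104],"delta_rot":[0.0,-0.0,0.0],"fingers":0.075},{"linear":[0.0047,-0.0131,0.0104],"delta_rot":[0.0,-0.1,0.1],"fingers":0.075},{"linear":[0.0048,-0.0132,0.0104],"delta_rot":[0.1,-0.0,0.0],"fingers":0.075}]
```

View pics/w2.png

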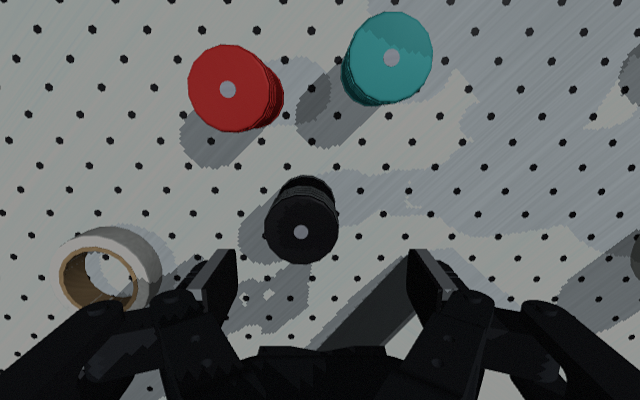

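The network picked the turquoise cap this time. The black cap's centre dot is at (301,232), so I'll use that.

Run:
```python
from h import *
p,R,s=pose()
t=ray("wrist",(301,232),.062);print(p,t)
plan([((t[0],t[1],.046),Rw(45))],.075,step=.02)
```

```text
[0.43852157 0.24710035 0.118838  ] [0.43058897 0.24051245 0.062     ]
[{"linear":[-0.0026,-0.0003,0.0182],"delta_rot":[0.0,-0.1,0.1],"fingers":0.075},{"linear":[-0.0026,-0.0003,0.0182],"delta_rot":[0.0,-0.0,0.1],"fingers":0.075},{"linear":[-0.0026,-0.0002,0.0182],"delta_rot":[0.0,-0.1,0.1],"fingers":0.075},{"linear":[-0.0026,-0.0003,0.0182],"delta_rot":[0.1,-0.0,0.0],"fingers":0.075}]
```

Emit:
send_rows(
  plan=[
    {"linear": [-0.005,-0.0005,0.018],"delta_rot": [0,0,0.1],"fingers": 0.075},
    {"linear": [-0.005,-0.0005,0.018],"delta_rot": [0,0,0.1],"fingers": 0.075},
    {"linear": [-0.0005,0,0.018],"delta_rot": [0,0,0],"fingers": 0.075},
    {"linear": [0,0,0.018],"delta_rot": [0,0,0],"fingers": 0.075},
    {"linear": [0,0,0],"delta_rot": [0,0,0],"fingers": 0.075},
    {"linear": [0,0,0],"delta_rot": [0,0,0],"fingers": 0.075},
  ],
)

```text
clock: 4.23
position: [0.4353, 0.2446, 0.0545]
ee_rot: [-0.0, 0.923, 0.384, 0.012]
contact_force: [0.1, -0.0, 0.3]
width: 0.075
```

Run:
```python
from h import *
p,R,s=pose();print(s["clock"],p,yaw(R),R[:,2],s["contact_force"],s["qd"].round(3))
```

```text
4.2333 [0.43531304 0.24459747 0.05448107] 45.17914951617423 [ 0.02219154  0.00976363 -0.99970606] [ 0.12335383 -0.00923317  0.26715095] [ 0.007 -0.002  0.008  0.002  0.005  0.003]
```

Run:
```python
from h import *
plan([((.4306,.2405,.045),Rw(45))],.075,step=.006,rot=1)
```

```text
[{"linear":[-0.0032,-0.0003,0.0047],"delta_rot":[0.3,-0.6,0.1],"fingers":0.075},{"linear":[-0.0032,-0.0002,0.0047],"delta_rot":[0.2,-0.7,0.1],"fingers":0.075}]
```

Emit:
send_rows(
  plan=[
    {"linear": [-0.003,0,0.005],"delta_rot": [0.2,-0.7,0.1],"fingers": 0.075},
    {"linear": [-0.003,0,0.0045],"delta_rot": [0.2,-0.7,0.1],"fingers": 0.075},
    {"linear": [0,0,0],"delta_rot": [0,0,0],"fingers": 0.075},
    {"linear": [0,0,0],"delta_rot": [0,0,0],"fingers": 0.04},
    {"linear": [0,0,0],"delta_rot": [0,0,0],"fingers": 0.035},
    {"linear": [0,0,0],"delta_rot": [0,0,0],"fingers": 0.035},
    {"linear": [0,0,0],"delta_rot": [0,0,0],"fingers": 0.035},
    {"linear": [0,0,0],"delta_rot": [0,0,0],"fingers": 0.035},
    {"linear": [0,0,0],"delta_rot": [0,0,0],"fingers": 0.035},
    {"linear": [0,0,0],"delta_rot": [0,0,0],"fingers": 0.035},
  ],
  force=60,
)

```text
clock: 5.07
position: [0.434, 0.2419, 0.0502]
ee_rot: [0.002, 0.924, 0.383, 0.003]
contact_force: [0.8, 0.2, -1.3]
width: 0.0412
```

Run:
```python
from h import *
p,R,s=pose();print(s["clock"],p,yaw(R),R[:,2],s["contact_force"],s["width"])
```

```text
5.0667 [0.43400322 0.2418926  0.05023272] 45.00150542459009 [ 7.52138129e-03 -1.42438301e-04 -9.99971704e-01] [ 0.77219023  0.15606522 -1.27680022] 0.04124545900413347
```

Run:
```python
from h import *
p,R,s=pose()
plan([((p[0],p[1],.17),R),((.555,-.105,.262),Rw(10))],.035,step=.034)
```

```text
[{"linear":[0.0002,0.0002,-0.0299],"delta_rot":[0.0,0.0,0.0],"fingers":0.035},{"linear":[0.0001,0.0001,-0.03],"delta_rot":[0.0,0.0,0.0],"fingers":0.035},{"linear":[0.0002,0.0002,-0.0299],"delta_rot":[0.0,0.0,0.0],"fingers":0.035},{"linear":[0.0001,0.0001,-0.03],"delta_rot":[0.0,0.0,0.0],"fingers":0.035},{"linear":[-0.0133,0.0276,-0.0076],"delta_rot":[0.0,-0.0,2.9],"fingers":0.035},{"linear":[-0.0119,0.0283,-0.0076],"delta_rot":[0.0,-0.0,2.9],"fingers":0.035},{"linear":[-0.0104,0.0288,-0.0076],"delta_rot":[0.0,-0.0,2.9],"fingers":0.035},{"linear":[-0.0089,0.0293,-0.0076],"delta_rot":[0.0,-0.0,2.9],"fingers":0.035},{"linear":[-0.0074,0.0297,-0.0076],"delta_rot":[0.0,-0.1,2.9],"fingers":0.035},{"linear":[-0.0059,0.0301,-0.0076],"delta_rot":[0.0,-0.0,2.9],"fingers":0.035},{"linear":[-0.0044,0.0303,-0.0076],"delta_rot":[0.0,-0.1,2.9],"fingers":0.035},{"linear":[-0.0029,0.0305,-0.0075],"delta_rot":[0.0,-0.0,2.9],"fingers":0.035}]
[{"linear":[-0.0014,0.0306,-0.0075],"delta_rot":[0.0,-0.1,3.0],"fingers":0.035},{"linear":[0.0002,0.0306,-0.0076],"delta_rot":[0.1,-0.0,2.9],"fingers":0.035},{"linear":[0.0018,0.0306,-0.0076],"delta_rot":[0.0,-0.1,3.0],"fingers":0.035},{"linear":[0.0034,0.0305,-0.0076],"delta_rot":[0.1,-0.0,2.9],"fingers":0.035}]
```

Emit:
send_rows(
  plan=[
    {"linear": [0,0,-0.03],"delta_rot": [0,0,0],"fingers": 0.035},
    {"linear": [0,0,-0.03],"delta_rot": [0,0,0],"fingers": 0.035},
    {"linear": [0,0,-0.03],"delta_rot": [0,0,0],"fingers": 0.035},
    {"linear": [0,0,-0.03],"delta_rot": [0,0,0],"fingers": 0.035},
    {"linear": [-0.0135,0.0275,-0.009],"delta_rot": [0,0,2.9],"fingers": 0.035},
    {"linear": [-0.012,0.028,-0.009],"delta_rot": [0,0,2.9],"fingers": 0.035},
    {"linear": [-0.0105,0.029,-0.009],"delta_rot": [0,0,2.9],"fingers": 0.035},
    {"linear": [-0.009,0.0295,-0.009],"delta_rot": [0,0,2.9],"fingers": 0.035},
    {"linear": [-0.0075,0.03,-0.009],"delta_rot": [0,0,2.9],"fingers": 0.035},
    {"linear": [-0.006,0.03,-0.008],"delta_rot": [0,0,2.9],"fingers": 0.035},
    {"linear": [-0.0045,0.03,-0.008],"delta_rot": [0,0,2.9],"fingers": 0.035},
    {"linear": [-0.003,0.0305,-0.008],"delta_rot": [0,0,2.9],"fingers": 0.035},
  ],
)

```text
clock: 6.07
position: [0.5107, 0.0058, 0.2447]
ee_rot: [-0.0, 0.983, 0.185, -0.0]
contact_force: [1.3, 0.0, -1.0]
width: 0.0408
```

Emit:
send_rows(
  plan=[
    {"linear": [-0.0015,0.0305,-0.0075],"delta_rot": [0,0,3],"fingers": 0.035},
    {"linear": [0,0.0305,-0.0075],"delta_rot": [0,0,3],"fingers": 0.035},
    {"linear": [0.002,0.0305,-0.0075],"delta_rot": [0,0,3],"fingers": 0.035},
    {"linear": [0.0035,0.0305,-0.0075],"delta_rot": [0,0,3],"fingers": 0.035},
    {"linear": [0,0,0],"delta_rot": [0,0,0],"fingers": 0.035},
    {"linear": [0,0,0],"delta_rot": [0,0,0],"fingers": 0.035},
    {"linear": [0,0,0],"delta_rot": [0,0,0],"fingers": 0.035},
  ],
)

```text
clock: 6.65
position: [0.5522, -0.1237, 0.2754]
ee_rot: [0.002, 0.997, 0.071, 0.001]
contact_force: [0.1, -0.3, -1.3]
width: 0.0412
```

Run:
```python
from h import *
p,R,s=pose();print(s["clock"],p,yaw(R),R[:,2],s["contact_force"],s["width"],s["qd"].round(3))
c=cam("wrist");save("wrist","w3.png")
print(proj("wrist",(.5595,-.0385,.135),c))
np.savez("c3.npz",K=c[0],R=c[1],t=c[2])
for d in manip.find_in("port_top","wrist")[:2]+manip.find_in("fold_block","wrist")[:2]: print(d)
```

```text
6.65 [ 0.55222157 -0.12374768  0.27541438] 8.182947987342375 [ 0.00156938 -0.00295163 -0.99999441] [ 0.08586356 -0.2521344  -1.336371  ] 0.04118655337819202 [-0.004  0.005  0.014  0.02   0.015 -0.   ]
[345.70228521  89.7591548 ]
{'extent': [284.4, 53.8, 426.9, 134.8], 'p': 0.93}
```

View pics/w3.png

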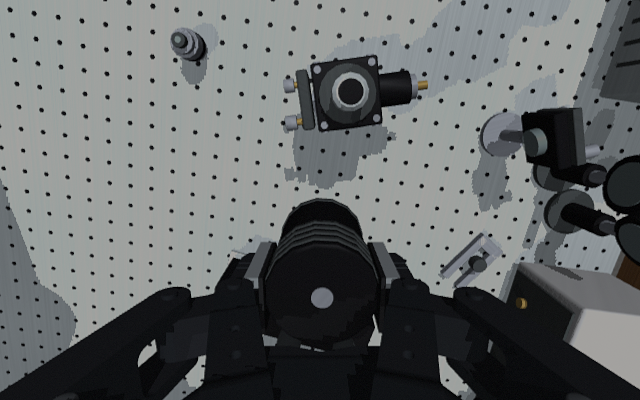

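The wrist view shows the spigot ring centred near (350,91) and the held trap's top dot at (322,298). I'll refine both.

Run:
```python
from h import *
d=np.load("c3.npz");c=(d["K"],d["R"],d["t"])
g=cv2.imread("pics/w3.png",0)
sub=g[70:112,328:374]
m=(sub>130).astype(np.uint8)
cs,_=cv2.findContours(m,cv2.RETR_CCOMP,cv2.CHAIN_APPROX_NONE)
for k in cs:
    if len(k)>15: print("ring",cv2.fitEllipse(k)[0][0]+328,cv2.fitEllipse(k)[0][1]+70,cv2.fitEllipse(k)[1])
sub=g[283:313,307:338];v,u=np.nonzero(sub>120);dot=(u.mean()+307,v.mean()+283);print("dot",dot,len(u))
p=np.array([.55222,-.12375,.27541]);R=Rw(8.18)
tr=ray("",dot,p[2]+.0118,c);print("trap off tool",R.T@(tr-p),tr)
for z in(.135,.132): print("port",ray("",(350.3,91),z,c))
print("mm/px",np.linalg.norm(ray("",(351,91),.135,c)-ray("",(350,91),.135,c))*1000)
```

```text
ring 349.90593338012695 88.91815948486328 (32.7028694152832, 33.29301071166992)
ring 350.41104888916016 91.17962074279785 (26.99982452392578, 28.263452529907227)
dot (np.float64(nan), np.float64(nan)) 0
trap off tool [nan nan nan] [nan nan nan]
port [ 0.56303262 -0.03887769  0.135     ]
port [ 0.56325829 -0.03865237  0.132     ]
mm/px 0.745270248836069<stdin>:9: RuntimeWarning: Mean of empty slice.
  ret = ret.dtype.type(ret / rcount)
```

Run:
```python
from h import *
d=np.load("c3.npz");c=(d["K"],d["R"],d["t"])
g=cv2.imread("pics/w3.png",0)
sub=g[280:316,304:341].astype(float);print(sub.max(),np.median(sub))
v,u=np.nonzero(sub>(sub.max()+np.median(sub))/2);dot=(u.mean()+304,v.mean()+280);print("dot",dot,len(u))
p=np.array([.55222,-.12375,.27541]);R=Rw(8.18)
tr=ray("",dot,p[2]+.0118,c);off=R.T@(tr-p);print("trap off tool",off)
o2=Rw(8)@[off[0],off[1],0]
port=np.array([.563,-.039,0]); tgt=port-o2
print(tgt)
plan([((tgt[0],tgt[1],.205),Rw(8))],.035,step=.03)
```

```text
120.0 17.0
dot (np.float64(321.65934065934067), np.float64(297.58791208791206)) 364
trap off tool [ 0.00100855 -0.00154077 -0.0118    ]
[ 0.56221569 -0.04066614  0.        ]
[{"linear":[0.0056,-0.0198,0.0175],"delta_rot":[0.0,-0.0,0.1],"fingers":0.035},{"linear":[0.0055,-0.0199,0.0176],"delta_rot":[0.0,-0.0,0.1],"fingers":0.035},{"linear":[0.0055,-0.0198,0.0175],"delta_rot":[0.1,-0.0,0.0],"fingers":0.035},{"linear":[0.0054,-0.0199,0.0176],"delta_rot":[0.0,-0.0,0.1],"fingers":0.035}]
```

Emit:
send_rows(
  plan=[
    {"linear": [0.0055,-0.02,0.0175],"delta_rot": [0,0,0],"fingers": 0.035},
    {"linear": [0.0055,-0.02,0.0175],"delta_rot": [0,0,0],"fingers": 0.035},
    {"linear": [0.0055,-0.02,0.0175],"delta_rot": [0,0,0.1],"fingers": 0.035},
    {"linear": [0.0055,-0.02,0.0175],"delta_rot": [0,0,0.1],"fingers": 0.035},
    {"linear": [0,0,0],"delta_rot": [0,0,0],"fingers": 0.035},
    {"linear": [0,0,0],"delta_rot": [0,0,0],"fingers": 0.035},
  ],
)

```text
clock: 7.3
position: [0.5602, -0.0316, 0.2032]
ee_rot: [0.001, 0.997, 0.074, 0.001]
contact_force: [0.1, -0.6, -0.2]
width: 0.041
```

Run:
```python
from h import *
p,R,s=pose();print(s["clock"],p,yaw(R),R[:,2],s["contact_force"],s["width"],s["qd"].round(3))
plan([((.5622,-.0407,.195),Rw(8))],.035,step=.008,rot=1)
```

```text
7.3 [ 0.56015158 -0.03156339  0.20320276] 8.51039697444689 [ 0.00216117 -0.00283048 -0.99999366] [ 0.05515964 -0.63214624 -0.24626996] 0.04098882891862335 [ 0.049  0.011  0.049  0.031 -0.004  0.008]
[{"linear":[0.0003,0.0047,0.0041],"delta_rot":[0.1,-0.0,0.3],"fingers":0.035},{"linear":[0.0004,0.0046,0.0041],"delta_rot":[0.1,-0.1,0.2],"fingers":0.035}]
```

Emit:
send_rows(
  plan=[
    {"linear": [0,0.0045,0.003],"delta_rot": [0.1,0,0.2],"fingers": 0.035},
    {"linear": [0.0005,0.0045,0.003],"delta_rot": [0.1,0,0.2],"fingers": 0.035},
    {"linear": [0,0,0],"delta_rot": [0,0,0],"fingers": 0.035},
    {"linear": [0,0,0],"delta_rot": [0,0,0],"fingers": 0.035},
    {"linear": [0,0,0],"delta_rot": [0,0,0],"fingers": 0.035},
  ],
)

```text
clock: 7.72
position: [0.5627, -0.0425, 0.1991]
ee_rot: [0.001, 0.997, 0.071, 0.002]
contact_force: [1.1, -1.1, -0.8]
width: 0.041
```

Run:
```python
from h import *
p,R,s=pose();print(s["clock"],p,yaw(R),R[:,2],s["contact_force"],s["width"],s["qd"].round(3))
plan([((.5622,-.0407,.193),Rw(8))],.035,step=.008,rot=1)
a=manip.get_image("scene")[170:260,240:340,::-1];a=cv2.resize(a,None,fx=5,fy=5,interpolation=cv2.INTER_CUBIC)
b=manip.get_image("wrist")[150:400,160:480,::-1]
c=np.zeros((450,800,3),np.uint8);c[:,:500]=a;b=cv2.resize(b,(300,234));c[:234,500:]=b;cv2.imwrite("pics/chk.png",c)
```

```text
7.7167 [ 0.56266439 -0.04247499  0.19912587] 8.133772521201312 [ 0.00509999 -0.00124748 -0.99998622] [ 1.14841666 -1.06315295 -0.82412272] 0.04103562017817195 [-0.018 -0.004 -0.012  0.     0.001 -0.002]
[{"linear":[-0.0002,-0.0018,0.0061],"delta_rot":[0.1,-0.3,0.1],"fingers":0.035}]
```

View pics/chk.png

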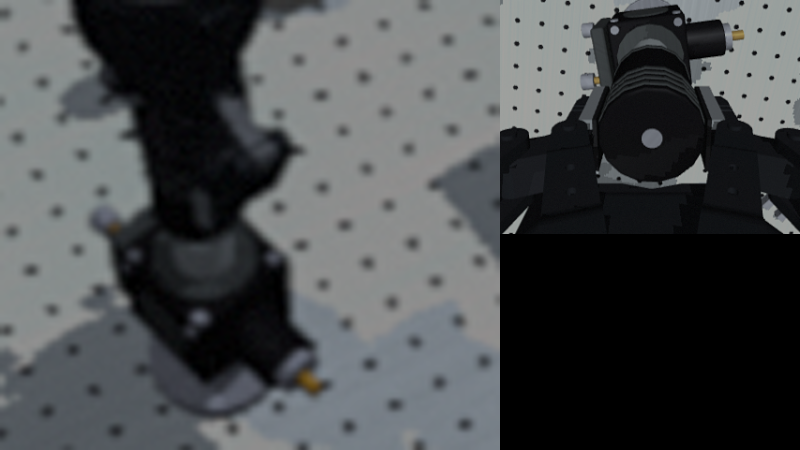

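The scene and wrist views show the trap lined up over the spigot. I'll descend slowly and watch the force.

Emit:
send_rows(
  plan=[
    {"linear": [0,-0.002,0.002],"delta_rot": [0.1,-0.3,0],"fingers": 0.035},
    {"linear": [0,0,0.003],"delta_rot": [0,0,0],"fingers": 0.035},
    {"linear": [0,0,0.004],"delta_rot": [0,0,0],"fingers": 0.035},
    {"linear": [0,0,0.004],"delta_rot": [0,0,0],"fingers": 0.035},
    {"linear": [0,0,0.004],"delta_rot": [0,0,0],"fingers": 0.035},
    {"linear": [0,0,0],"delta_rot": [0,0,0],"fingers": 0.035},
    {"linear": [0,0,0],"delta_rot": [0,0,0],"fingers": 0.035},
  ],
)

```text
clock: 8.4
position: [0.5624, -0.0411, 0.1806]
ee_rot: [0.001, 0.997, 0.071, -0.0]
contact_force: [1.0, 0.1, -0.2]
width: 0.0412
```

Run:
```python
from h import *
p,R,s=pose();print(s["clock"],p,yaw(R),R[:,2],s["contact_force"],s["moment"],s["width"])
plan([((.5622,-.0407,.165),Rw(8))],.035,step=.008,rot=1)
```

```text
8.4 [ 0.56244117 -0.041144    0.18063398] 8.112402957499404 [-3.09063224e-04 -1.32939861e-03 -9.99999069e-01] [ 1.04411885  0.14917789 -0.21162624] [-0.10105769  0.0085135  -0.03529115] 0.04119979163153053
[{"linear":[-0.0001,-0.0002,0.0078],"delta_rot":[0.0,0.0,0.1],"fingers":0.035},{"linear":[-0.0001,-0.0003,0.0078],"delta_rot":[0.1,0.0,0.0],"fingers":0.035}]
```

Emit:
send_rows(
  plan=[
    {"linear": [0,0,0.004],"delta_rot": [0,0,0],"fingers": 0.035},
    {"linear": [0,0,0.004],"delta_rot": [0,0,0],"fingers": 0.035},
    {"linear": [0,0,0.004],"delta_rot": [0,0,0],"fingers": 0.035},
    {"linear": [0,0,0.004],"delta_rot": [0,0,0],"fingers": 0.035},
    {"linear": [0,0,0],"delta_rot": [0,0,0],"fingers": 0.035},
  ],
)

```text
clock: 8.82
position: [0.5621, -0.0412, 0.1629]
ee_rot: [0.001, 0.997, 0.071, -0.001]
contact_force: [-0.2, -0.4, -1.1]
width: 0.041
```

Emit:
send_rows(
  plan=[
    {"linear": [0,0,0.003],"delta_rot": [0,0,0],"fingers": 0.035},
    {"linear": [0,0,0.003],"delta_rot": [0,0,0],"fingers": 0.035},
    {"linear": [0,0,0.003],"delta_rot": [0,0,0],"fingers": 0.035},
    {"linear": [0,0,0],"delta_rot": [0,0,0],"fingers": 0.035},
  ],
)

```text
clock: 9.15
position: [0.5624, -0.0413, 0.1551]
ee_rot: [0.001, 0.997, 0.071, 0.0]
contact_force: [-0.4, -0.8, -2.7]
width: 0.0414
```

Emit:
send_rows(
  plan=[
    {"linear": [0,0,0.003],"delta_rot": [0,0,0],"fingers": 0.035},
    {"linear": [0,0,0.003],"delta_rot": [0,0,0],"fingers": 0.035},
    {"linear": [0,0,0.002],"delta_rot": [0,0,0],"fingers": 0.035},
  ],
)

```text
clock: 9.4
position: [0.5625, -0.0413, 0.1548]
ee_rot: [0.002, 0.997, 0.071, 0.002]
contact_force: [-3.1, -0.2, 4.3]
width: 0.0409
```

Emit:
send_rows(
  plan=[
    {"linear": [0,0,0.006],"delta_rot": [0,0,0],"fingers": 0.035},
    {"linear": [0,0,0.008],"delta_rot": [0,0,0],"fingers": 0.035},
  ],
)

```text
clock: 9.57
position: [0.5625, -0.0414, 0.1545]
ee_rot: [0.003, 0.997, 0.071, 0.005]
contact_force: [-17.0, 2.5, 60.8]
width: 0.0412
```

Emit:
send_rows(
  plan=[
    {"linear": [0,0,0.01],"delta_rot": [0,0,0],"fingers": 0.035},
    {"linear": [0,0,0.01],"delta_rot": [0,0,0],"fingers": 0.035},
  ],
)

```text
clock: 9.73
position: [0.5623, -0.0414, 0.1546]
ee_rot: [0.004, 0.997, 0.072, 0.009]
contact_force: [-16.5, 1.8, 58.2]
width: 0.0414
```

The trap is hard against the flange at the expected height. I'll relieve the push, release and retract.

Emit:
send_rows(
  plan=[
    {"linear": [0,0,0],"delta_rot": [0,0,0],"fingers": 0.035},
    {"linear": [0,0,0],"delta_rot": [0,0,0],"fingers": 0.035},
    {"linear": [0,0,0],"delta_rot": [0,0,0],"fingers": 0.045},
    {"linear": [0,0,0],"delta_rot": [0,0,0],"fingers": 0.055},
    {"linear": [0,0,0],"delta_rot": [0,0,0],"fingers": 0.065},
    {"linear": [0,0,0],"delta_rot": [0,0,0],"fingers": 0.075},
    {"linear": [0,0,0],"delta_rot": [0,0,0],"fingers": 0.08},
  ],
)

```text
clock: 10.32
position: [0.563, -0.0408, 0.1583]
ee_rot: [0.005, 0.997, 0.072, 0.012]
contact_force: [-0.6, 0.7, -0.9]
width: 0.0801
```

Emit:
send_rows(
  plan=[
    {"linear": [0,0,-0.01],"delta_rot": [0,0,0],"fingers": 0.08},
    {"linear": [0,0,-0.02],"delta_rot": [0,0,0],"fingers": 0.08},
    {"linear": [0,0,-0.03],"delta_rot": [0,0,0],"fingers": 0.08},
    {"linear": [0,0,-0.03],"delta_rot": [0,0,0],"fingers": 0.08},
    {"linear": [0,0,-0.03],"delta_rot": [0,0,0],"fingers": 0.08},
    {"linear": [0,0,-0.02],"delta_rot": [0,0,0],"fingers": 0.08},
    {"linear": [0,0,0],"delta_rot": [0,0,0],"fingers": 0.08},
    {"linear": [0,0,0],"delta_rot": [0,0,0],"fingers": 0.08},
  ],
)

```text
clock: 10.98
position: [0.5595, -0.0395, 0.3025]
ee_rot: [0.003, 0.997, 0.071, 0.008]
contact_force: [-0.4, 0.4, -1.0]
width: 0.0801
```

Run:
```python
from h import *
p,R,s=pose();print(s["clock"],p,yaw(R),R[:,2],s["contact_force"],s["width"])
# trap top height check: find dot in top view and wrist view
for n in("top","wrist","scene"):
    im=manip.get_image(n);g=im.mean(2)
    u,v=proj(n,(.5628,-.0395,.167)).round(1);print(n,u,v)
    if n=="wrist": cv2.imwrite("pics/w4.png",im[:,:,::-1]); np.savez("c4.npz",**dict(zip("KRt",cam(n))))
    else: cv2.imwrite(f"pics/{n}4.png",im[:,:,::-1])
# rack approach
print("rack",[proj("wrist",(.48,-.272,.155))])
```

```text
10.9833 [ 0.55945394 -0.03946839  0.30247955] 8.193233276886303 [ 0.01553455 -0.00484831 -0.99986758] [-0.42432292  0.35293617 -0.97035365] 0.08013463561316064
top 365.1 200.6
wrist 322.6 200.4
scene 278.0 206.2
rack [array([207.40324789, 410.16148575])]
```

View pics/w4.png

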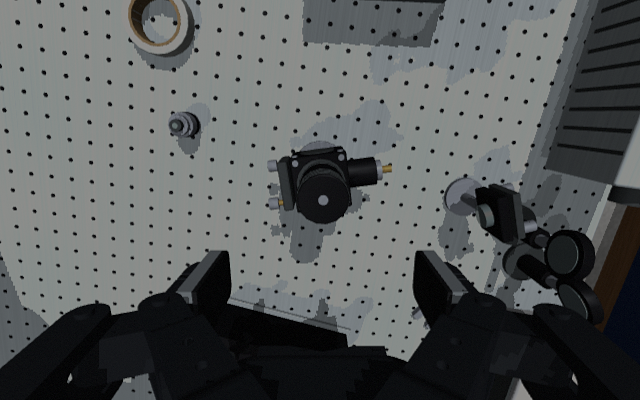

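The trap is seated: its dot is at (323,200), against a predicted (322.6,200.4) for the fully home height. Next I'll go to a viewing pose beside the stylus.

Run:
```python
from h import *
plan([((.415,-.28,.27),Rw(-82))],.05,step=.034)
```

```text
[{"linear":[-0.0118,0.0145,0.002],"delta_rot":[-0.0,-0.1,6.0],"fingers":0.05},{"linear":[-0.0102,0.0157,0.002],"delta_rot":[-0.0,-0.0,6.0],"fingers":0.05},{"linear":[-0.0085,0.0166,0.002],"delta_rot":[-0.0,-0.0,6.0],"fingers":0.05},{"linear":[-0.0067,0.0174,0.002],"delta_rot":[-0.0,-0.1,6.0],"fingers":0.05},{"linear":[-0.0049,0.018,0.002],"delta_rot":[-0.0,-0.0,6.0],"fingers":0.05},{"linear":[-0.0029,0.0185,0.002],"delta_rot":[-0.0,-0.0,6.0],"fingers":0.05},{"linear":[-0.001,0.0187,0.002],"delta_rot":[-0.0,-0.1,6.0],"fingers":0.05},{"linear":[0.001,0.0187,0.002],"delta_rot":[-0.0,-0.0,6.0],"fingers":0.05},{"linear":[0.0029,0.0185,0.002],"delta_rot":[-0.0,-0.1,6.0],"fingers":0.05},{"linear":[0.0048,0.018,0.002],"delta_rot":[-0.0,-0.0,6.0],"fingers":0.05},{"linear":[0.0067,0.0174,0.002],"delta_rot":[-0.1,-0.0,6.0],"fingers":0.05},{"linear":[0.0085,0.0167,0.0021],"delta_rot":[-0.0,-0.1,6.0],"fingers":0.05}]
[{"linear":[0.0102,0.0157,0.002],"delta_rot":[-0.1,-0.0,6.1],"fingers":0.05},{"linear":[0.0117,0.0145,0.0021],"delta_rot":[-0.0,-0.1,6.0],"fingers":0.05},{"linear":[0.0132,0.0132,0.002],"delta_rot":[-0.1,-0.0,6.1],"fingers":0.05}]
```

Emit:
send_rows(
  plan=[
    {"linear": [-0.012,0.0145,0.002],"delta_rot": [0,-0.1,6],"fingers": 0.05},
    {"linear": [-0.01,0.0155,0.002],"delta_rot": [0,0,6],"fingers": 0.05},
    {"linear": [-0.0085,0.0165,0.002],"delta_rot": [0,0,6],"fingers": 0.05},
    {"linear": [-0.0065,0.0175,0.002],"delta_rot": [0,-0.1,6],"fingers": 0.05},
    {"linear": [-0.005,0.018,0.002],"delta_rot": [0,0,6],"fingers": 0.05},
    {"linear": [-0.003,0.0185,0.002],"delta_rot": [0,0,6],"fingers": 0.05},
    {"linear": [-0.001,0.0185,0.002],"delta_rot": [0,-0.1,6],"fingers": 0.05},
    {"linear": [0.001,0.0185,0.002],"delta_rot": [0,0,6],"fingers": 0.05},
    {"linear": [0.003,0.0185,0.002],"delta_rot": [0,-0.1,6],"fingers": 0.05},
    {"linear": [0.005,0.018,0.002],"delta_rot": [0,0,6],"fingers": 0.05},
    {"linear": [0.0065,0.0175,0.002],"delta_rot": [-0.1,0,6],"fingers": 0.05},
    {"linear": [0.0085,0.0165,0.002],"delta_rot": [0,-0.1,6],"fingers": 0.05},
  ],
)

```text
clock: 12.13
position: [0.4265, -0.2286, 0.2534]
ee_rot: [0.001, 0.834, -0.551, -0.019]
contact_force: [0.3, 0.3, -0.5]
width: 0.0502
```

Emit:
send_rows(
  plan=[
    {"linear": [0.01,0.0155,0.002],"delta_rot": [0,0,6],"fingers": 0.05},
    {"linear": [0.0115,0.0145,0.002],"delta_rot": [0,-0.1,6],"fingers": 0.05},
    {"linear": [0.013,0.013,0.002],"delta_rot": [0,0,6],"fingers": 0.05},
    {"linear": [0,0,0],"delta_rot": [0,0,0],"fingers": 0.05},
    {"linear": [0,0,0],"delta_rot": [0,0,0],"fingers": 0.05},
    {"linear": [0,0,0],"delta_rot": [0,0,0],"fingers": 0.05},
  ],
)

```text
clock: 12.63
position: [0.3871, -0.2749, 0.2372]
ee_rot: [0.005, 0.73, -0.683, -0.03]
contact_force: [-0.1, -0.0, 0.6]
width: 0.05
```

Run:
```python
from h import *
p,R,s=pose();print(s["clock"],p,yaw(R),R[:,2],s["contact_force"],s["width"],s["qpos"].round(2))
c=cam("wrist");save("wrist","w5.png");np.savez("c5.npz",**dict(zip("KRt",c)))
print(proj("wrist",(.48,-.272,.155),c))
for t in("stylus_mid","driver1"):
    for d in manip.find_in(t,"wrist")[:3]: print(t,d)
```

```text
12.6333 [ 0.38708541 -0.27493664  0.23719021] -86.18806465221961 [-0.05091525  0.03461682 -0.99810286] [-0.06304653 -0.04973421  0.58485456] 0.049989101450568965 [-0.76  0.17  1.7  -0.01  1.33  0.75]
[334.25571612  57.59360249]
stylus_mid {'extent': [325.5, 37.8, 355.0, 75.9], 'p': 0.86}
```

View pics/w5.png

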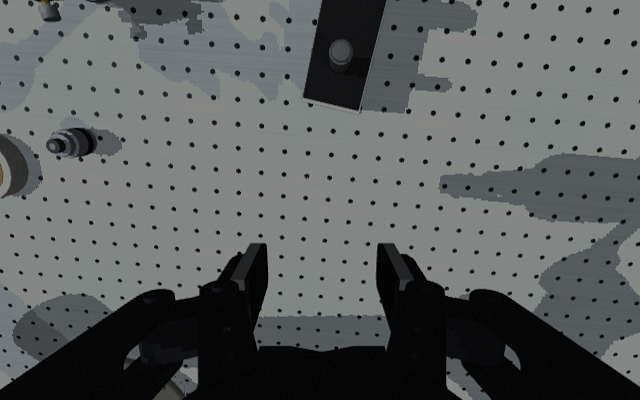

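The stylus handle's end disc is at (341,50), the slimmest tool and in the near end hole. The other two tools are out of frame.

Run:
```python
from h import *
d=np.load("c5.npz");c=(d["K"],d["R"],d["t"])
t=ray("",(340.5,49.5),.155,c);print("sty",t)
a=ray("",(303,98),.075,c);b=ray("",(321,0),.075,c);print("edge yaw",np.degrees(np.arctan2((b-a)[1],(b-a)[0])))
g=cv2.imread("pics/w5.png",0)[35:80,322:360];print(g[::3,::3])
plan([((t[0],t[1],.205),Rw(-79))],.04,step=.02,rot=2)
```

```text
sty [ 0.48427187 -0.27508828  0.155     ]
edge yaw -8.089391357886877
[[16 17 18 18 19 19 18 17 19 16 19 14 16]
 [16 20 20 22 17 17 19 15 15 18 20 21 18]
 [15 16 16 20 36 61 57 58 56 15 18 16 18]
 [19 13 14 40 64 73 72 71 69 43 21 18 19]
 [17 16 14 65 75 73 73 71 70 55 33 17 17]
 [16 17 14 48 75 74 73 71 69 66 36 20 17]
 [16 13 12 53 76 74 70 71 70 65 37 19 18]
 [13 18 13 70 76 72 70 69 70 46 21 14 18]
 [16 17 15 52 46 66 70 70 40 57  9 11 12]
 [16 16 14 29 60 64 51 51 47 18 12  7 15]
 [19 16 16 31 26 24 21 20 20 13 10 13  9]
 [19 19 16  9 24 22 21 20 22 10  9 11 11]
 [18 19 19 19 10 19 20 15  6  9  8  8 11]
 [20 20 18 20 19 20 18 15  9  7 12 12  9]
 [17 20 16 21 20 20 16 17 16 19 18 17  8]]
[{"linear":[0.0013,-0.0163,0.0047],"delta_rot":[0.4,0.4,-1.2],"fingers":0.04},{"linear":[0.0017,-0.0162,0.0048],"delta_rot":[0.4,0.4,-1.2],"fingers":0.04},{"linear":[0.002,-0.0161,0.0049],"delta_rot":[0.4,0.4,-1.2],"fingers":0.04},{"linear":[0.0023,-0.0161,0.0051],"delta_rot":[0.5,0.4,-1.2],"fingers":0.04},{"linear":[0.0025,-0.016,0.0052],"delta_rot":[0.4,0.3,-1.1],"fingers":0.04},{"linear":[0.0028,-0.0159,0.0053],"delta_rot":[0.5,0.4,-1.2],"fingers":0.04}]
```

Run:
```python
from h import *
d=np.load("c5.npz");c=(d["K"],d["R"],d["t"])
t=ray("",(340,50.5),.155,c);print("sty",t)
plan([((t[0]-.03,t[1],.215),Rw(-95))],.04,step=.02,rot=2)
```

```text
sty [ 0.48375663 -0.27485733  0.155     ]
[{"linear":[0.0011,-0.0134,0.0039],"delta_rot":[0.6,0.4,1.8],"fingers":0.04},{"linear":[0.0006,-0.0133,0.0041],"delta_rot":[0.6,0.4,1.8],"fingers":0.04},{"linear":[0.0002,-0.0133,0.0042],"delta_rot":[0.6,0.4,1.8],"fingers":0.04},{"linear":[-0.0002,-0.0133,0.0043],"delta_rot":[0.5,0.3,1.8],"fingers":0.04},{"linear":[-0.0007,-0.0132,0.0045],"delta_rot":[0.6,0.4,1.7],"fingers":0.04}]
```

Emit:
send_rows(
  plan=[
    {"linear": [0.001,-0.0135,0.004],"delta_rot": [0.6,0.4,1.8],"fingers": 0.04},
    {"linear": [0.0005,-0.0135,0.004],"delta_rot": [0.6,0.4,1.8],"fingers": 0.04},
    {"linear": [0,-0.0135,0.004],"delta_rot": [0.6,0.4,1.8],"fingers": 0.04},
    {"linear": [0,-0.0135,0.0045],"delta_rot": [0.5,0.3,1.8],"fingers": 0.04},
    {"linear": [-0.0005,-0.013,0.0045],"delta_rot": [0.6,0.4,1.7],"fingers": 0.04},
    {"linear": [0,0,0],"delta_rot": [0,0,0],"fingers": 0.04},
    {"linear": [0,0,0],"delta_rot": [0,0,0],"fingers": 0.04},
    {"linear": [0,0,0],"delta_rot": [0,0,0],"fingers": 0.04},
  ],
)

```text
clock: 13.45
position: [0.46, -0.2697, 0.2158]
ee_rot: [0.001, -0.678, 0.735, -0.003]
contact_force: [-0.5, 0.2, -0.4]
width: 0.0402
```

Run:
```python
from h import *
p,R,s=pose();print(s["clock"],p,yaw(R),R[:,2],s["qd"].round(3))
c=cam("wrist");im=save("wrist","w6.png");np.savez("c6.npz",**dict(zip("KRt",c)))
u,v=proj("wrist",(.4838,-.2749,.155),c);print(u,v)
x0,y0=int(u)-35,max(int(v)-35,0);g=cv2.cvtColor(im,cv2.COLOR_BGR2GRAY)[y0:y0+70,x0:x0+70]
n,l,st,ce=cv2.connectedComponentsWithStats((g>55).astype(np.uint8))
for i in range(1,n):
    if st[i,4]>150: print(st[i],ce[i]+[x0,y0],ray("",ce[i]+[x0,y0],.155,c))
for d in manip.find_in("stylus_mid","wrist")[:3]: print(d)
```

```text
13.45 [ 0.45995748 -0.26974178  0.21583642] -94.58681643475757 [ 0.00506075 -0.0022214  -0.99998473] [ 0.01  -0.006  0.002 -0.006  0.014 -0.014]
328.4475766905024 193.28658152249898
[   0    0   70   70 2025] [329.12148148 206.65777778] [ 0.47603738 -0.27469801  0.155     ]
[ 25  24  20  22 329] [327.58054711 192.69300912] [ 0.48417846 -0.27444223  0.155     ]
{'extent': [316.2, 162.7, 342.2, 202.9], 'p': 0.79}
```

View pics/w6.png

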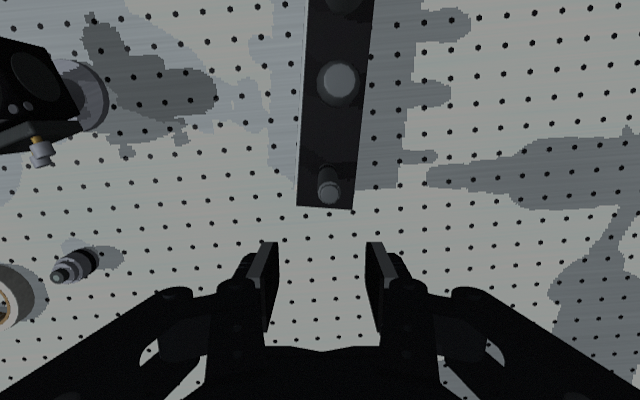

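The second look agrees: the stylus is at (0.484,-0.2745), with its disc at (328,193).

Run:
```python
from h import *
plan([((.4842,-.2745,.21),Rw(-95)),((.4842,-.2745,.128),Rw(-95))],.04,step=.016,rot=2)
```

```text
[{"linear":[0.0012,-0.0124,0.0031],"delta_rot":[-0.2,-0.1,0.2],"fingers":0.04},{"linear":[0.0012,-0.0124,0.003],"delta_rot":[-0.1,-0.0,0.2],"fingers":0.04},{"linear":[0.0,-0.0,0.0137],"delta_rot":[-0.0,-0.0,-0.0],"fingers":0.04},{"linear":[0.0,-0.0,0.0137],"delta_rot":[-0.0,-0.0,-0.0],"fingers":0.04},{"linear":[0.0,-0.0,0.0136],"delta_rot":[-0.0,-0.0,-0.0],"fingers":0.04},{"linear":[0.0,-0.0,0.0137],"delta_rot":[-0.0,-0.0,-0.0],"fingers":0.04},{"linear":[0.0,-0.0,0.0136],"delta_rot":[-0.0,-0.0,-0.0],"fingers":0.04},{"linear":[0.0,-0.0,0.0137],"delta_rot":[-0.0,-0.0,-0.0],"fingers":0.04}]
```

Emit:
send_rows(
  plan=[
    {"linear": [0.001,-0.0125,0.003],"delta_rot": [-0.2,-0.1,0.2],"fingers": 0.04},
    {"linear": [0.001,-0.0125,0.003],"delta_rot": [-0.1,0,0.2],"fingers": 0.04},
    {"linear": [0,0,0],"delta_rot": [0,0,0],"fingers": 0.04},
    {"linear": [0,0,0.013],"delta_rot": [0,0,0],"fingers": 0.04},
    {"linear": [0,0,0.013],"delta_rot": [0,0,0],"fingers": 0.04},
    {"linear": [0,0,0.013],"delta_rot": [0,0,0],"fingers": 0.04},
    {"linear": [0,0,0],"delta_rot": [0,0,0],"fingers": 0.04},
    {"linear": [0,0,0],"delta_rot": [0,0,0],"fingers": 0.04},
  ],
)

```text
clock: 14.22
position: [0.4891, -0.2769, 0.1707]
ee_rot: [0.0, -0.675, 0.738, -0.002]
contact_force: [-0.2, 0.3, 0.8]
width: 0.0396
```

Run:
```python
from h import *
p,R,s=pose();print(s["clock"],p,yaw(R),R[:,2],s["contact_force"])
c=cam("wrist");im=save("wrist","w7.png")
u,v=proj("wrist",(.4842,-.2745,.155),c);print(u,v)
x0,y0=int(u)-40,max(int(v)-40,0);g=cv2.cvtColor(im,cv2.COLOR_BGR2GRAY)[y0:y0+80,x0:x0+80]
n,l,st,ce=cv2.connectedComponentsWithStats((g>55).astype(np.uint8))
for i in range(1,n):
    if st[i,4]>150: print(st[i],ce[i]+[x0,y0],ray("",ce[i]+[x0,y0],.155,c))
plan([((.4842,-.2745,.128),Rw(-95))],.04,step=.013,rot=1)
```

```text
14.2167 [ 0.48911466 -0.27694013  0.17067603] -95.09303570606008 [ 0.00279011 -0.00295403 -0.99999174] [-0.18694536  0.25043256  0.8257198 ]
318.5673768610561 279.23075135945305
[   0    0   80   80 4211] [316.76513892 289.51721681] [ 0.47915967 -0.27321706  0.155     ]
[{"linear":[-0.0005,0.0013,0.0106],"delta_rot":[-0.0,-0.0,-0.0],"fingers":0.04},{"linear":[-0.0005,0.0012,0.0107],"delta_rot":[-0.1,-0.0,-0.0],"fingers":0.04},{"linear":[-0.0005,0.0012,0.0106],"delta_rot":[-0.0,-0.1,-0.0],"fingers":0.04},{"linear":[-0.0005,0.0013,0.0107],"delta_rot":[-0.1,-0.0,-0.1],"fingers":0.04}]
```

Emit:
send_rows(
  plan=[
    {"linear": [-0.001,0.0025,0.0105],"delta_rot": [0,0,0],"fingers": 0.04},
    {"linear": [-0.001,0.0025,0.0105],"delta_rot": [0,0,0],"fingers": 0.04},
    {"linear": [0,0,0.0105],"delta_rot": [0,0,0],"fingers": 0.04},
    {"linear": [0,0,0.0105],"delta_rot": [0,0,0],"fingers": 0.04},
    {"linear": [0,0,0],"delta_rot": [0,0,0],"fingers": 0.04},
    {"linear": [0,0,0],"delta_rot": [0,0,0],"fingers": 0.04},
  ],
  force=50,
)

```text
clock: 14.77
position: [0.4872, -0.2768, 0.1307]
ee_rot: [0.001, -0.675, 0.738, -0.006]
contact_force: [-0.1, -0.3, -0.2]
width: 0.0402
```

Run:
```python
from h import *
p,R,s=pose();print(s["clock"],p,yaw(R),R[:,2],s["contact_force"])
plan([((.4842,-.2745,.128),Rw(-95))],.04,step=.013,rot=1)
```

```text
14.7667 [ 0.48720336 -0.27679458  0.13067976] -95.09226928046061 [ 0.00889761 -0.00768629 -0.99993087] [-0.06346354 -0.31980751 -0.17111436]
[{"linear":[-0.002,0.0032,0.0026],"delta_rot":[-0.5,-0.4,-0.1],"fingers":0.04}]
```

Emit:
send_rows(
  plan=[
    {"linear": [-0.0025,0.0035,0.001],"delta_rot": [-0.5,-0.4,0],"fingers": 0.04},
    {"linear": [0,0,0],"delta_rot": [0,0,0],"fingers": 0.04},
    {"linear": [0,0,0],"delta_rot": [0,0,0],"fingers": 0.025},
    {"linear": [0,0,0],"delta_rot": [0,0,0],"fingers": 0.018},
    {"linear": [0,0,0],"delta_rot": [0,0,0],"fingers": 0.008},
    {"linear": [0,0,0],"delta_rot": [0,0,0],"fingers": 0.008},
    {"linear": [0,0,0],"delta_rot": [0,0,0],"fingers": 0.008},
    {"linear": [0,0,0],"delta_rot": [0,0,0],"fingers": 0.008},
    {"linear": [0,0,0],"delta_rot": [0,0,0],"fingers": 0.008},
  ],
  force=50,
)

```text
clock: 15.52
position: [0.4849, -0.2746, 0.1316]
ee_rot: [0.001, -0.675, 0.738, -0.002]
contact_force: [-1.3, -0.1, -0.4]
width: 0.0124
```

Run:
```python
from h import *
p,R,s=pose();print(s["clock"],p,yaw(R),R[:,2],s["contact_force"],s["width"])
```

```text
15.5167 [ 0.48494158 -0.27464837  0.13160567] -95.08675672152168 [ 0.00305837 -0.00141739 -0.99999432] [-1.34290836 -0.05753311 -0.36867183] 0.012371125537859799
```

Emit:
send_rows(
  plan=[
    {"linear": [0,0,-0.008],"delta_rot": [0,0,0],"fingers": 0.008},
    {"linear": [0,0,-0.014],"delta_rot": [0,0,0],"fingers": 0.008},
    {"linear": [0,0,-0.018],"delta_rot": [0,0,0],"fingers": 0.008},
    {"linear": [0,0,-0.02],"delta_rot": [0,0,0],"fingers": 0.008},
    {"linear": [0,0,-0.02],"delta_rot": [0,0,0],"fingers": 0.008},
  ],
)

```text
clock: 15.93
position: [0.4836, -0.2746, 0.2114]
ee_rot: [-0.001, -0.675, 0.738, 0.001]
contact_force: [0.1, -0.3, 0.2]
width: 0.0131
```

Emit:
send_rows(
  plan=[
    {"linear": [0,0,-0.024],"delta_rot": [0,0,0],"fingers": 0.008},
    {"linear": [0,0,-0.024],"delta_rot": [0,0,0],"fingers": 0.008},
    {"linear": [0,0,-0.024],"delta_rot": [0,0,0],"fingers": 0.008},
    {"linear": [0,0,-0.024],"delta_rot": [0,0,0],"fingers": 0.008},
    {"linear": [0,0,-0.024],"delta_rot": [0,0,0],"fingers": 0.008},
    {"linear": [0,0,0],"delta_rot": [0,0,0],"fingers": 0.008},
  ],
)

```text
clock: 16.43
position: [0.4839, -0.2744, 0.3451]
ee_rot: [0.001, -0.675, 0.738, -0.003]
contact_force: [-0.1, -0.7, 0.6]
width: 0.0127
```

Run:
```python
from h import *
p,R,s=pose();print(s["clock"],p,yaw(R),R[:,2],s["contact_force"],s["width"],s["qpos"].round(2))
# aperture (.557,.212): viewing pose with yaw -45; camera on -y_tool side
print(R[:,1])
for y in(-45,-30): print(y,-Rw(y)[:,1])
plan([((.50,.10,.32),Rw(-45))],.008,step=.035)
```

```text
16.4333 [ 0.48387302 -0.27443649  0.3451118 ] -95.07834266347575 [ 0.00511726 -0.00406813 -0.99997863] [-0.13107276 -0.66500126  0.59351986] 0.012701719550267419 [-0.64  0.21  1.38 -0.    1.55  1.02]
[-0.9960615   0.08849691 -0.00545724]
-45 [ 0.70710678  0.70710678 -0.        ]
-30 [ 0.5        0.8660254 -0.       ]
[{"linear":[-0.034,0.0016,0.0022],"delta_rot":[-0.0,-0.0,-4.6],"fingers":0.008},{"linear":[-0.0341,-0.0012,0.0021],"delta_rot":[-0.0,-0.0,-4.5],"fingers":0.008},{"linear":[-0.0339,-0.0038,0.0022],"delta_rot":[-0.0,-0.0,-4.6],"fingers":0.008},{"linear":[-0.0334,-0.0065,0.0021],"delta_rot":[-0.0,-0.0,-4.5],"fingers":0.008},{"linear":[-0.0328,-0.0092,0.0022],"delta_rot":[-0.0,-0.1,-4.6],"fingers":0.008},{"linear":[-0.032,-0.0118,0.0022],"delta_rot":[-0.0,-0.0,-4.5],"fingers":0.008},{"linear":[-0.031,-0.0142,0.0022],"delta_rot":[-0.0,-0.1,-4.6],"fingers":0.008},{"linear":[-0.0297,-0.0167,0.0023],"delta_rot":[-0.0,-0.0,-4.5],"fingers":0.008},{"linear":[-0.0283,-0.0189,0.0022],"delta_rot":[-0.0,-0.1,-4.6],"fingers":0.008},{"linear":[-0.0267,-0.0212,0.0023],"delta_rot":[-0.1,-0.0,-4.5],"fingers":0.008},{"linear":[-0.025,-0.0232,0.0023],"delta_rot":[-0.1,-0.1,-4.6],"fingers":0.008}]
```

Emit:
send_rows(
  plan=[
    {"linear": [-0.034,0.0015,0.003],"delta_rot": [0,0,-4.5],"fingers": 0.008},
    {"linear": [-0.034,-0.001,0.003],"delta_rot": [0,0,-4.5],"fingers": 0.008},
    {"linear": [-0.034,-0.004,0.003],"delta_rot": [0,0,-4.5],"fingers": 0.008},
    {"linear": [-0.0335,-0.0065,0.003],"delta_rot": [0,0,-4.5],"fingers": 0.008},
    {"linear": [-0.033,-0.009,0.003],"delta_rot": [0,0,-4.5],"fingers": 0.008},
    {"linear": [-0.032,-0.012,0.003],"delta_rot": [0,0,-4.5],"fingers": 0.008},
    {"linear": [-0.031,-0.014,0.003],"delta_rot": [0,0,-4.5],"fingers": 0.008},
    {"linear": [-0.0295,-0.0165,0.003],"delta_rot": [0,0,-4.5],"fingers": 0.008},
    {"linear": [-0.0285,-0.019,0.003],"delta_rot": [0,0,-4.5],"fingers": 0.008},
    {"linear": [-0.0265,-0.021,0.003],"delta_rot": [0,0,-4.5],"fingers": 0.008},
    {"linear": [-0.025,-0.023,0.003],"delta_rot": [0,0,-4.5],"fingers": 0.008},
  ],
)

```text
clock: 17.35
position: [0.4949, 0.1076, 0.3095]
ee_rot: [0.003, 0.927, -0.375, 0.007]
contact_force: [-0.2, -0.4, -0.4]
width: 0.0126
```

Run:
```python
from h import *
p,R,s=pose();print(s["clock"],p,yaw(R),R[:,2],s["width"])
plan([((.50,.155,.27),Rw(-45))],.008,step=.02,rot=3)
```

```text
17.35 [0.49493823 0.10756526 0.30953978] -44.021734849753884 [ 0.01006476 -0.01123576 -0.99988622] 0.012593884344540385
[{"linear":[-0.0075,-0.0094,0.0098],"delta_rot":[0.0,-0.2,0.2],"fingers":0.008},{"linear":[-0.0075,-0.0094,0.0098],"delta_rot":[0.0,-0.2,0.3],"fingers":0.008},{"linear":[-0.0075,-0.0094,0.0098],"delta_rot":[0.0,-0.2,0.2],"fingers":0.008},{"linear":[-0.0074,-0.0093,0.0098],"delta_rot":[0.1,-0.3,0.3],"fingers":0.008}]
```

Emit:
send_rows(
  plan=[
    {"linear": [-0.007,-0.008,0.009],"delta_rot": [0,-0.2,0.2],"fingers": 0.008},
    {"linear": [-0.007,-0.008,0.009],"delta_rot": [0,-0.2,0.2],"fingers": 0.008},
    {"linear": [-0.007,-0.008,0.009],"delta_rot": [0,-0.2,0.2],"fingers": 0.008},
    {"linear": [0,0,0],"delta_rot": [0,0,0],"fingers": 0.008},
    {"linear": [0,0,0],"delta_rot": [0,0,0],"fingers": 0.008},
    {"linear": [0,0,0],"delta_rot": [0,0,0],"fingers": 0.008},
  ],
)

```text
clock: 17.85
position: [0.4939, 0.1465, 0.2791]
ee_rot: [0.001, 0.927, -0.376, -0.001]
contact_force: [-0.2, 0.9, -0.5]
width: 0.0126
```

Run:
```python
from h import *
p,R,s=pose();print(s["clock"],p,yaw(R),R[:,2],s["width"])
c=cam("wrist");save("wrist","w8.png");np.savez("c8.npz",**dict(zip("KRt",c)),p=p,Rt=R)
print(proj("wrist",(.557,.212,.065),c),"tip pred",proj("wrist",p+R@[0,0,.1221],c))
```

```text
17.85 [0.49386981 0.14654483 0.27906032] -44.13051044121512 [-0.0021657  -0.00226557 -0.99999509] 0.012635593959838392
[320.95151618  87.74077009] tip pred [321.19166731 205.74959364]
```

View pics/w8.png

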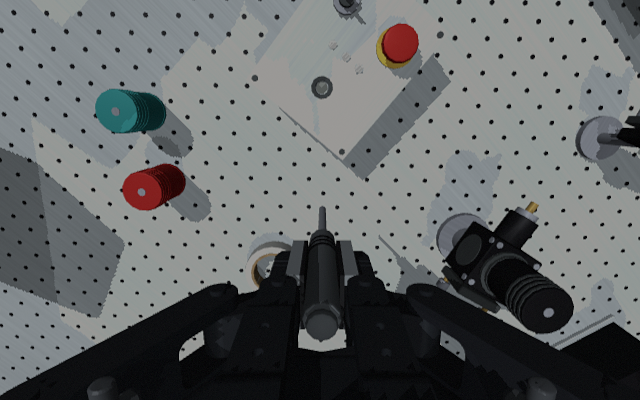

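The wrist view shows the aperture ring at about (321,88) and the stylus tip at about (322,207). I'll refine both numerically.

Run:
```python
from h import *
d=np.load("c8.npz");c=(d["K"],d["R"],d["t"]);p=d["p"];R=d["Rt"]
g=cv2.imread("pics/w8.png",0)
sub=g[72:104,305:338];print(sub[::2,::2])
for th in(90,110,125):
    cs,_=cv2.findContours((sub<th).astype(np.uint8),cv2.RETR_CCOMP,cv2.CHAIN_APPROX_NONE)
    for k in cs:
        if len(k)>14: e=cv2.fitEllipse(k);print(th,np.array(e[0])+[305,72],e[1])
print(g[200:232:3,308:338])
ap=ray("",(321.3,87.6),.065,c);print("ap",ap, "mm/px",np.linalg.norm(ray("",(322.3,87.6),.065,c)-ap)*1e3)
```

```text
[[149 149 144 146 147 150 149 148 149 148 148 148 146 147 152 152 152]
 [148 145 147 146 149 149 147 150 150 149 149 147 144 149 152 152 152]
 [146 146 146 149 149 147 137 109  86  86 127 151 146 147 152 152 152]
 [146 146 147 150 150 109  49  50  51  51  48  68 132 153 152 151 152]
 [147 147 149 149  93  47  50  52  48  50  54  59  50 155 152 153 152]
 [146 149 149 150  57  51  51  73  99  93  88  55  58  85 154 153 152]
 [148 149 147 116  49  38  87 111 110 112  89 118  56  53 152 152 152]
 [150 148 148  76  50  48  88  88 112  88  88 119  59  55 153 152 152]
 [148 146 151  98  50  56  88  87  88  88  88 104  59  56 153 152 152]
 [149 149 147 108  48  39  91  88  88  88  84 101  56  52 153 152 151]
 [153 148 147 155  50  51  81  93  86  85 134  61  56 104 153 152 153]
 [151 145 149 148 130  49  50  58  95  86  58  57  51 153 152 152 152]
 [152 148 147 144 149  96  46  50  57  57  56  82 143 153 152 152 152]
 [152 153 145 143 145 146 141  99  76  99 116 154 153 152 151 152 152]
 [152 151 153 145 145 146 151 154 154 153 153 152 152 152 152 152 152]
 [151 152 152 148 145 149 152 152 1
[... 1062 characters left out ...]
50 150 150]
 [150 151 151 152 151 151 150 151 152 154 136  77  70  69  63  57  46  27
  155 153 150 150 151 151 151 151 151 150 150 150]
 [152 152 151 151 151 151 151 151 151 154 112  72  70  67  64  57  47  30
  122 151 152 152 150 150 150 150 150 151 151 151]
 [150 150 151 152 152 151 151 152 152 156 117  73  69  67  63  57  49  30
  124 153 151 150 150 151 152 150 150 150 150 150]
 [152 150 150 150 150 151 152 152 153 157  96  71  70  68  64  58  49  31
  126 154 152 152 151 150 149 150 151 152 151 150]
 [154 154 153 152 151 152 154 141  90  62  43  39  41  39  40  40  38  35
   52 102 128 135 154 153 151 152 151 151 152 152]]
ap [0.55732725 0.21185957 0.065     ] mm/px 0.9543130064718678
```

Run:
```python
from h import *
d=np.load("c8.npz");c=(d["K"],d["R"],d["t"]);p=d["p"];R=d["Rt"]
ap=ray("",(321.5,87.05),.065,c); zt=p[2]-.1221
tip=ray("",(322.2,209.2),zt+.0025,c); off=R.T@(tip-p);print("ap",ap,"tip off tool",off, "pred depth",.1196)
o=Rw(-45)@[off[0],off[1],0];tgt=ap-o;print("tgt",tgt)
p,R,s=pose();print(p)
plan([((tgt[0],tgt[1],.222),Rw(-45))],.008,step=.02,rot=1)
```

```text
ap [0.55781006 0.21208291 0.065     ] tip off tool [0.00075913 0.00200414 0.11960689] pred depth 0.1196
tgt [0.55869042 0.21403684 0.065     ]
[0.49402523 0.1462955  0.27926198]
[{"linear":[-0.0001,-0.0156,0.0095],"delta_rot":[0.0,-0.0,0.1],"fingers":0.008},{"linear":[-0.0002,-0.0156,0.0095],"delta_rot":[0.0,-0.0,0.2],"fingers":0.008},{"linear":[-0.0002,-0.0157,0.0095],"delta_rot":[0.0,-0.0,0.1],"fingers":0.008},{"linear":[-0.0002,-0.0156,0.0095],"delta_rot":[0.1,-0.0,0.2],"fingers":0.008},{"linear":[-0.0003,-0.0156,0.0095],"delta_rot":[0.0,-0.0,0.1],"fingers":0.008},{"linear":[-0.0004,-0.0157,0.0095],"delta_rot":[0.1,-0.0,0.2],"fingers":0.008}]
```

Emit:
send_rows(
  plan=[
    {"linear": [0,-0.0155,0.0095],"delta_rot": [0,0,0.1],"fingers": 0.008},
    {"linear": [0,-0.0155,0.0095],"delta_rot": [0,0,0.1],"fingers": 0.008},
    {"linear": [0,-0.0155,0.0095],"delta_rot": [0,0,0.1],"fingers": 0.008},
    {"linear": [0,-0.0155,0.0095],"delta_rot": [0,0,0.1],"fingers": 0.008},
    {"linear": [0,-0.0155,0.0095],"delta_rot": [0,0,0.1],"fingers": 0.008},
    {"linear": [0,-0.0155,0.0095],"delta_rot": [0,0,0.1],"fingers": 0.008},
    {"linear": [0,0,0],"delta_rot": [0,0,0],"fingers": 0.008},
    {"linear": [0,0,0],"delta_rot": [0,0,0],"fingers": 0.008},
    {"linear": [0,0,0],"delta_rot": [0,0,0],"fingers": 0.008},
  ],
)

```text
clock: 18.65
position: [0.5676, 0.2091, 0.2214]
ee_rot: [0.001, 0.922, -0.386, 0.003]
contact_force: [-0.5, -0.5, -1.3]
width: 0.013
```

Run:
```python
from h import *
p,R,s=pose();print(s["clock"],p,yaw(R),R[:,2],s["width"],s["qd"].round(3))
plan([((.5587,.2140,.205),Rw(-45))],.008,step=.008,rot=1)
```

```text
18.65 [0.56758757 0.20911118 0.22143624] -45.42606425957608 [ 0.00507479 -0.00516003 -0.99997381] 0.01303292232569605 [-0.008 -0.001 -0.006 -0.01   0.013 -0.   ]
[{"linear":[-0.0033,0.001,0.0055],"delta_rot":[0.0,-0.1,-0.1],"fingers":0.008},{"linear":[-0.0033,0.0009,0.0054],"delta_rot":[0.0,-0.2,-0.2],"fingers":0.008},{"linear":[-0.0032,0.001,0.0055],"delta_rot":[0.0,-0.1,-0.1],"fingers":0.008}]
```

Emit:
send_rows(
  plan=[
    {"linear": [-0.005,0.0015,0.005],"delta_rot": [0,-0.2,-0.2],"fingers": 0.008},
    {"linear": [-0.005,0.0015,0.005],"delta_rot": [0,-0.2,-0.2],"fingers": 0.008},
    {"linear": [0,0,0.003],"delta_rot": [0,0,0],"fingers": 0.008},
    {"linear": [0,0,0],"delta_rot": [0,0,0],"fingers": 0.008},
    {"linear": [0,0,0],"delta_rot": [0,0,0],"fingers": 0.008},
  ],
)

```text
clock: 19.07
position: [0.5562, 0.2125, 0.2092]
ee_rot: [-0.0, 0.924, -0.384, 0.001]
contact_force: [0.2, 0.0, -0.3]
width: 0.0127
```

Run:
```python
from h import *
p,R,s=pose();print(s["clock"],p,yaw(R),R[:,2],s["qd"].round(3))
c=cam("wrist");im=manip.get_image("wrist")[:,:,::-1];np.savez("c9.npz",**dict(zip("KRt",c)),p=p,Rt=R)
cv2.imwrite("pics/w9.png",im)
print("ap pred",proj("",(.5578,.2121,.065),c),"tip pred",proj("",p+R@[.0008,.002,.1196],c))
plan([((.5587,.2140,.197),Rw(-45))],.008,step=.008,rot=1)
cr=lambda a,s:cv2.resize(a,None,fx=s,fy=s,interpolation=cv2.INTER_CUBIC)
u,v=map(int,proj("",(.5578,.2121,.065),c))
cv2.imwrite("pics/chk2.png",np.hstack([cr(im[v-60:v+60,u-50:u+50],4),cr(manip.get_image("scene")[135:195,348:398,::-1],8)]))
```

```text
19.0667 [0.55619361 0.21245338 0.20918522] -45.1021905911183 [ 1.07075397e-03 -4.07671623e-05 -9.99999426e-01] [-0.001 -0.007  0.014 -0.001 -0.006 -0.002]
ap pred [322.76821549 197.70833633] tip pred [322.25752302 209.19936185]
[{"linear":[0.0003,-0.0014,0.0061],"delta_rot":[-0.0,-0.0,-0.0],"fingers":0.008},{"linear":[0.0003,-0.0015,0.0061],"delta_rot":[-0.0,-0.0,-0.1],"fingers":0.008}]
```

View pics/chk2.png

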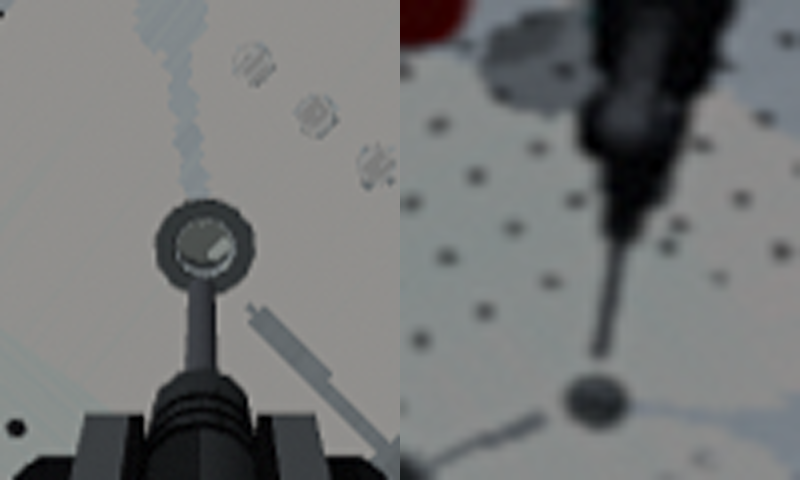

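The crops show the rod in line with the ring. The aperture centre is at wrist pixel (323.2,198.5), against a prediction of (322.8,197.7). The tip needs about 3 mm more towards the ring.

Run:
```python
from h import *
d=np.load("c9.npz");c=(d["K"],d["R"],d["t"]);p=d["p"];R=d["Rt"]
ap=ray("",(323.2,198.3),.065,c)
tip=ray("",(322.5,210),p[2]-.1196,c);off=R.T@(tip-p);print(ap,off)
off=(off+[.0008,.002,.1196])/2
t=ap-Rw(-45)@[off[0],off[1],0];print("tgt",t)
p,R,s=pose()
plan([((t[0],t[1],.197),Rw(-45))],.008,step=.008,rot=1)
```

```text
[0.55769573 0.2114947  0.065     ] [0.0009825  0.00262594 0.11959892]
tgt [0.55870104 0.21376043 0.065     ]
[{"linear":[0.0003,-0.0012,0.0062],"delta_rot":[-0.0,-0.0,-0.1],"fingers":0.008},{"linear":[0.0003,-0.0012,0.0061],"delta_rot":[-0.1,-0.1,-0.0],"fingers":0.008}]
```

Emit:
send_rows(
  plan=[
    {"linear": [0.0005,-0.0025,0.004],"delta_rot": [0,0,0],"fingers": 0.008},
    {"linear": [0,0,0.004],"delta_rot": [0,0,0],"fingers": 0.008},
    {"linear": [0,0,0],"delta_rot": [0,0,0],"fingers": 0.008},
    {"linear": [0,0,0],"delta_rot": [0,0,0],"fingers": 0.008},
  ],
)

```text
clock: 19.5
position: [0.5595, 0.2141, 0.2013]
ee_rot: [-0.001, 0.924, -0.384, 0.002]
contact_force: [0.6, -0.5, -1.3]
width: 0.0126
```

Run:
```python
from h import *
p,R,s=pose();print(s["clock"],p,yaw(R),R[:,2],s["contact_force"])
plan([((.5587,.2138,.188),Rw(-45))],.008,step=.008,rot=1)
```

```text
19.5 [0.55951342 0.21408468 0.20129297] -45.10683298210434 [ 3.43634420e-03  3.46481732e-04 -9.99994036e-01] [ 0.58273886 -0.48246469 -1.32511611]
[{"linear":[-0.0002,0.0004,0.0066],"delta_rot":[-0.1,-0.1,-0.1],"fingers":0.008},{"linear":[-0.0002,0.0004,0.0067],"delta_rot":[-0.1,-0.0,-0.0],"fingers":0.008}]
```

Emit:
send_rows(
  plan=[
    {"linear": [-0.0005,0.0005,0.004],"delta_rot": [-0.1,-0.1,0],"fingers": 0.008},
    {"linear": [0,0,0.004],"delta_rot": [0,0,0],"fingers": 0.008},
    {"linear": [0,0,0.004],"delta_rot": [0,0,0],"fingers": 0.008},
    {"linear": [0,0,0.004],"delta_rot": [0,0,0],"fingers": 0.008},
    {"linear": [0,0,0],"delta_rot": [0,0,0],"fingers": 0.008},
  ],
)

```text
clock: 19.92
position: [0.5588, 0.2141, 0.1832]
ee_rot: [-0.0, 0.924, -0.384, -0.0]
contact_force: [-0.4, -0.3, -1.1]
width: 0.0127
```

Run:
```python
from h import *
p,R,s=pose();print(s["clock"],p,yaw(R),R[:,2],s["contact_force"],s["width"])
```

```text
19.9167 [0.5587537  0.21407032 0.18323677] -45.10830693077346 [ 4.42990701e-05  1.65853867e-04 -9.99999985e-01] [-0.35123193 -0.29191816 -1.11180673] 0.012707354224977022
```

Tip is at 0.061 m, already through the panel with no contact force. Continuing down to the button.

Emit:
send_rows(
  plan=[
    {"linear": [0,0,0.004],"delta_rot": [0,0,0],"fingers": 0.008},
    {"linear": [0,0,0.004],"delta_rot": [0,0,0],"fingers": 0.008},
    {"linear": [0,0,0.003],"delta_rot": [0,0,0],"fingers": 0.008},
    {"linear": [0,0,0],"delta_rot": [0,0,0],"fingers": 0.008},
  ],
)

```text
clock: 20.25
position: [0.559, 0.2141, 0.1709]
ee_rot: [-0.0, 0.924, -0.384, 0.0]
contact_force: [-0.4, -0.9, 1.7]
width: 0.0125
```

Emit:
send_rows(
  plan=[
    {"linear": [0,0,0.003],"delta_rot": [0,0,0],"fingers": 0.008},
    {"linear": [0,0,0.003],"delta_rot": [0,0,0],"fingers": 0.008},
    {"linear": [0,0,0.003],"delta_rot": [0,0,0],"fingers": 0.008},
  ],
)

```text
clock: 20.5
position: [0.5597, 0.2144, 0.164]
ee_rot: [-0.001, 0.924, -0.384, 0.001]
contact_force: [-2.7, 0.1, 21.0]
width: 0.0127
```

Emit:
send_rows(
  plan=[
    {"linear": [0,0,0.003],"delta_rot": [0,0,0],"fingers": 0.008},
    {"linear": [0,0,0.003],"delta_rot": [0,0,0],"fingers": 0.008},
  ],
  force=80,
)

```text
clock: 20.67
position: [0.5601, 0.2148, 0.1639]
ee_rot: [-0.002, 0.924, -0.384, 0.003]
contact_force: [-5.7, -0.4, 17.5]
width: 0.0124
```

Run:
```python
from h import *
p,R,s=pose();print(s["clock"],p,R[:,2],s["contact_force"],s["width"])
c=cam("wrist");im=manip.get_image("wrist")[:,:,::-1];cv2.imwrite("pics/w10.png",im)
for i in range(6): manip.get_image("top")
p2,R,s=pose();print(s["clock"],p2,s["contact_force"],s["width"])
# stylus handle end in wrist: expected from grip
e=proj("",p+R@[.0008,.002,-.0234],c);print("handle end pred",e)
u,v=map(int,e);g=cv2.cvtColor(im,cv2.COLOR_BGR2GRAY)[v-30:v+30,u-30:u+30]
n,l,st,ce=cv2.connectedComponentsWithStats((g>55).astype(np.uint8))
print([(st[i].tolist(),(ce[i]+[u-30,v-30]).round(1)) for i in range(1,n) if st[i,4]>100])
g8=cv2.imread("pics/w8.png",0)[290:350,292:352]
n,l,st,ce=cv2.connectedComponentsWithStats((g8>55).astype(np.uint8))
print([(st[i].tolist(),(ce[i]+[292,290]).round(1)) for i in range(1,n) if st[i,4]>100])
# cap dot still at place (top view)
a=cv2.imread("pics/top4.png",0);b=cv2.cvtColor(manip.get_image("top"),cv2.COLOR_RGB2GRAY)
print("cap diff",[np.abs(a[y0:y1,x0:x1].astype(int)-b[y0:y1,x0:x1]).mean().round(2) for x0,y0,x1,y1 in[(350,185,385,235),(440,180,485,225)]])
```

```text
20.6667 [0.56006381 0.21475073 0.16390733] [ 0.00659687  0.0023136  -0.99997556] [-5.70574824 -0.41036051 17.50082803] 0.01239094493306689
21.0167 [0.55993055 0.21468432 0.16400933] [-4.15369105 -0.84705376 17.7432727 ] 0.01221847432298178
handle end pred [323.1784213 327.5379446]
[([6, 28, 47, 27, 707], array([321.4, 341. ]))]
[([24, 27, 17, 16, 129], array([323.6, 323.4])), ([6, 37, 48, 23, 730], array([321.4, 340.6]))]
cap diff [np.float64(32.54), np.float64(9.13)]
```

Force is steady at 17.7 N. It began at TCP z=0.171 and went hard at 0.164, which matches the 6 mm of travel. One last check of the cap, then I'll hand in.

Run:
```python
from h import *
b=cv2.cvtColor(manip.get_image("top"),cv2.COLOR_RGB2GRAY)
sub=b[190:212,354:377];print(sub.max(), np.argwhere(sub==sub.max())[0][::-1]+[354,190], "pred home",proj("top",(.5628,-.0395,.167)).round(1))
p,R,s=pose();print(s["clock"],p,s["contact_force"],s["width"])
manip.sign_off()
```

```text
143 [376 190] pred home [365.1 200.6]
21.1167 [0.55993949 0.21467928 0.16400605] [-4.66569916 -1.0970581  17.20147689] 0.01223938122333139
the job is handed in; nothing more can be done
```

The trap is on the port, and I handed in with the stylus in the grip, holding the reset button down. The run took 21.1 s on the robot clock.

**Cap:** I pushed the black trap over the spigot until it stopped at the expected home height, where it took about 60 N. After I let go and backed off, its centre dot sat within half a pixel of the predicted seated position.

**Reset:** I drew the slimmest tool from the rack and put its tip through the aperture. Contact began at about 0.171 m tool height and went hard at 0.164 m, which fits the button's 6 mm travel. The push then held at 17–18 N, well above the 5.5 N needed at the stop, with the grip width unchanged.

**Checks that did not confirm:**
- **Cap, last look:** my final numeric check in the overhead picture did not find the cap's dot: the brightest pixel was at the edge of the search window. The earlier image comparison was also no use, because the arm was over the cap in the first picture. The last good sight of the cap in place was the wrist picture taken on the way to the interlock box.
- **Tip height:** the computed tip height was about 2 mm below the nominal stop. That could be a small slip of the stylus in the grip or a calibration error.
- **Sideways load:** there was about 5 N of sideways force at the end, so the rod may be lightly touching the edge of the hole.

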